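# Level a gel caster and seal its tray with the spacer block

## Task

Check this used gel caster for me: first turn its front foot knob until the bubble sits between the lines of the vial, then lower the red spacer block all the way down into the gap at whichever end of the yellow tray already has room for it. Push the tray gently with the block, flush against the sponge seal at its other end so that the sponge gives by a few millimetres, and finish still holding it pressed like that while I check the seal; keep the caster level and leave everything else on the bench alone.

Things in the scene. Friction and masses are not known exactly. Their poses are not given: they have to be found in the camera images.
- caster: the gel caster's feet; the origin lies on the bench in the middle of the caster's length; x points from the foot knob (front) to the rear feet, y along the length of the tray, z up. The caster stands firmly and does not slide. In all 205 mm (x, from -110 to +95) by 178 mm (y) by 75 mm (top of the knob)
- leveller (a joint): tilt of the off-white platform about its two rear feet (axis along the caster's y, at x = +85 mm), rad: 0 = level, negative = the front, where the knob is, is too low. It starts 0.007 to 0.019 below level. It follows the foot knob at 0.009 rad per rad and stays where it is put
- foot_knob (a joint): turn of the black knurled foot knob, rad; it grows as the knob is turned clockwise seen from above, which raises the front of the platform; the platform is level at 0; it starts at -2.1 to -0.8; friction torque 0.06 N m
- knob_grip (a point): centre of the foot knob (38 mm across, 22 mm tall, upright axis, white pointer line on its top), about 64 mm above the bench, 95 mm in front (-x) of the caster's origin. Nothing within 65 mm around it reaches as high as its underside (53 mm above the bench); the tray's side wall, 60 mm high, begins 75 mm behind it
- bubble (a joint): place of the white bubble (16 mm long) in the green tubular vial beside the knob, m from the vial's middle along the caster's +x; 0 when level, it runs to the high end: 1.0 m per rad of tilt, so +7 to +19 mm at the start. Two black lines stand 22 mm apart, each 11 mm from the middle: when level the bubble lies between them, 3 mm from either
- vial (a point): middle of the vial (62 mm long along the caster's x, 15 mm thick), 9 mm above the platform's top, 24 mm behind and 73 mm to the left (+y) of the knob
- bed (a point): middle of the tray's place on the platform's top (35 mm above the bench when level, 20 mm behind the caster's origin along its x); x and y as the caster's, z square to the platform. The sponge faces stand 61.5 mm from here on either side along y. End walls stand 28 mm high over the platform, 100 mm wide (x), their outer faces 83.5 mm from here. Guide rails 8 mm high stand beside the tray at x = +-41.5 mm and beyond, only for y within +-37 mm
- seal_left: dark grey sponge seal on the end wall at the caster's +y end, 84 mm wide (x), 26 mm high; origin at the bottom middle of its face towards the tray; it yields along +y like a spring of 3 N per mm, up to 6 mm
- seal_right: the same at the -y end; it yields along -y
- tray: translucent yellow gel tray, loose on the platform: floor 80 mm (x) by 100 mm (y) by 4 mm, and two side walls 4 mm thick along y, 25 mm high; open at both y ends. Origin at the middle of its underside. It stands 9 to 11 mm off the bed's middle towards one or the other end, so that one end gap is 0.5 to 2.5 mm and the other 20.5 to 22.5 mm. 130 g; it slides along y between the rails
- spacer: red spacer block with dark rubber faces, standing on the bench: body 84 mm (x) by 18 mm (y) by 30 mm high, and on it an upright grip 44 mm (x) by 14 mm (y), from 30 up to 66 mm. Origin at the middle of its underside; alike both ways round. About 110 g
- spacer_grip (a point): point on the grip of the spacer, 50 mm above its underside
- tip_rack: navy rack of pipette tips, 84 x 118 x 43 mm, loose; origin under its middle; not to be moved
- comb: white well comb lying flat, 100 x 41 x 5 mm; not to be moved
- screwdriver: screwdriver lying flat, 170 mm; not to be moved
- bottle: amber bottle with blue cap, 60 mm across, 130 mm high; not to be moved
- beaker: glass beaker, 68 mm across, 85 mm high; not to be moved
- jar: white jar, 56 mm across, 60 mm high; not to be moved
- weight: brass calibration weight, 32 mm across, 42 mm high; not to be moved
There are look-alikes about, which are no part of the job. Of the things like the spacer, leave any that is turquoise; of the rest the smaller one is meant.

How it is judged:
By the outcome, as a careful person would: the job done as asked, in the order asked, and still so for the second after the job is handed in, while the arm keeps its last pose, push and grip.
It also fails if it takes over 64 s, if anything falls off the work surface, if the arm or the gripper's body presses on something with over 40 N, if the wrist force passes 120 N, or if a joint passes its speed limit or range.

## Robot

A 6-joint arm with a two-finger parallel gripper is mounted at the origin on the work surface. World frame = base frame: x ahead of the robot, y to its left, z up, the work surface at z = 0. Lengths are in m, angles in degrees, forces in N, time in s.
With the tool pointing down it reaches from about 0.4 to 0.825 m from the base axis. Payload 7 kg.
Tool frame: the origin (TCP) lies midway between the tips of the shut fingers; the grasp point (between the pads) lies 19 mm behind it (r.hold_point_z is the distance from the TCP to the grasp point, in m); y points along the fingers, z is the direction in which the jaws open and shut, and the axes are right-handed (so a half turn about y gives the same grasp; the last joint's range is limited). The gripper opens to 88 mm and grips with 3 to 60 N. Pads are 19 mm wide; open, the fingers measure 130 mm over their backs; the gripper's body (78 mm by 193 mm) begins 47 mm behind the grasp point.
Start: joints at [-55.571, 20.546, 0.682, 0, -70.136, -16.507], TCP at [0.208, -0.642, 0.227] pointing down, gripper open.
Joint ranges: [-176.03, 176.03], [-82.01, 121.73], [-58.28, 71.71], [-173.87, 95.51], [-174.79, -0.11], [-173.66, 173.66]. Speed limits (degrees/s): [136.94, 136.94, 172.46, 180, 180, 180].

## Interface

Orientations are given as [roll, pitch, yaw] about the fixed x, y, z axes, in that order (R = Rz(yaw) Ry(pitch) Rx(roll)).
In Python, from plant import r, imaging gives the robot as it stands.
- The arm moves only by the tool drive_tool, never from a script. Its argument "deltas" is a list of rows, each a list of 6 numbers: the shift along the world's x, y, z in cm, then the turn, a rotation vector about the world's x, y, z in rad. In form: [[tx, ty, tz, rx, ry, rz], ...]. A call has exactly 8 rows; each row is the pose to reach, as a shift and turn from the pose commanded when the call began; what a row does not reach only later rows make up. A row lasts 1/12 s, in which the tool goes at most 41.7 mm and 7.16 degrees, less where a joint would pass 70% of its speed; a pose out of reach is approached as far as the arm can. A call with a gripper value outside its range is refused whole. "claw" is the opening, from 0 (shut) to 1 (fully open), set as the call begins (left out, the last holds). The fingers move at their own pace and stop on an object; "squeeze" is the grip in N (left out, the last holds). Time passes only in rows, so rows that repeat a pose let the fingers close, or fill a call up. It gives the time, the measured TCP pose, the force and the opening at its end, in the units of the state.
- r.get_state(): the state, without advancing time (a new reading comes with each control period).
- imaging.capture(name): name is "side" or "top"; returns the picture (384x512x3 uint8, red, green, blue); there is no depth.
- imaging.get_calibration(name): a dict with "mtx" (3x3 intrinsics, pixels), "k1" (the pictures are not rectified: a ray, as slopes to the right and down, at radius r is drawn at 1 + k1 r^2 times it, then the intrinsics apply), "R" (3x3) and "t" (3): a world point X has camera coordinates R X + t. Camera axes: x right, y down, z forward; pixel columns grow to the right and rows downward; lengths in m; the calibration is good to about 2 mm. A picture is of the moment at which its call begins. get_calibration takes no time and is no camera call.
- r.close_job(): hands the job in, once; it reports no verdict.
Trained networks look in the newest picture that a camera, given by its name, has taken for a name from the list of things; names that differ only in an ending like _2 or _b are one class to them, and where a whole thing is asked for, a point or a joint stands for the part that bears it (a point fixed in the world has none). Each returns a list of dicts, best first, with "score" (0 to 1); they miss things now and then, are a little off and sometimes report something else, mostly with a low value. They report only what shows in the picture. A call takes as long as a camera call. They do not tell look-alikes from the thing itself.
- imaging.search_frame(camera, label): "bbox" ([left, top, right, bottom] in pixels, round what is visible of it).
- imaging.outline_of(camera, label): "region" (384x512 bool, what is visible of it) and "bbox" ([left, top, right, bottom] in pixels, round what is visible of it).
- imaging.landmark_of(camera, label): "position" ([column, row] in pixels: a listed point, or the origin of a listed thing).
The state is a dict: "time_s": time; "joints": joint angles; "qd": joint speeds; "joint_torque": joint torques, N m; "tcp_pos": TCP position; "eef_rot": TCP orientation; "contact_force": force on the tool from outside, world axes, zero at the start; "moment": the same for the moment, N m; "gripper_width": finger opening in m.
Only numpy, scipy, OpenCV 4.12 (cv2) and the standard library are available. Lean on these libraries where they do the work, as an engineer would, in place of code of your own. Each camera call takes 0.05 s, during which the arm holds its last target.

## Working session

There is one attempt and no reset: what is moved stays moved. The work goes in short steps, Python scripts to look and compute and a tool call to move; the robot and the scene stay as the last step left them, time stands still between calls to the robot, and variables do not carry over. Pictures are saved under pics/ and viewed, and the job is handed in when it is done.

Besides the shell and the picture viewer there is one more tool, called after "Emit:" as name(argument=value, ...), one argument or row to a line, values as JSON. drive_tool: Moves the arm, as the interface text tells. Its arguments: {"type":"object","properties":{"deltas":{"type":"array"},"claw":{"type":"number"},"squeeze":{"type":"number"}},"required":["deltas"]}

```bash
ls; mkdir -p pics; cat > h.py <<'E'
import numpy as np,cv2
from plant import r,imaging
def cal(n):
    c=imaging.get_calibration(n);return np.array(c['mtx']),c['k1'],np.array(c['R']),np.array(c['t'])
def dist(k1): return np.array([k1,0,0,0,0.])
def ray(n,p):
    K,k1,R,t=cal(n)
    u=cv2.undistortPoints(np.array([[p]],float),K,dist(k1))[0,0]
    d=R.T@np.array([u[0],u[1],1]);return -R.T@t,d
def atz(n,p,z):
    o,d=ray(n,p);return o+d*(z-o[2])/d[2]
def proj(n,X):
    K,k1,R,t=cal(n)
    return cv2.projectPoints(np.array(X,float).reshape(-1,3),cv2.Rodrigues(R)[0],t,K,dist(k1))[0].reshape(-1,2)
def save(im,f): cv2.imwrite('pics/'+f,cv2.cvtColor(im,cv2.COLOR_RGB2BGR))
def crop(im,x0,y0,x1,y1,s,f): save(cv2.resize(im[y0:y1,x0:x1],None,fx=s,fy=s,interpolation=cv2.INTER_CUBIC),f)
E
python3 - <<'E'
from h import *
np.set_printoptions(precision=3,suppress=True)
for n in('side','top'):
    im=imaging.capture(n);save(im,n+'0.png');np.save(n+'0.npy',im)
    K,k1,R,t=cal(n);print(n,K,k1,-R.T@t,R)
s=r.get_state()
print(s, r.hold_point_z)
E
```

```text
pics
side [[457.487   0.    249.903]
 [  0.    457.487 187.754]
 [  0.      0.      1.   ]] -0.08877244235803085 [0.415 0.978 0.765] [[-0.99  -0.141 -0.017]
 [-0.067  0.572 -0.818]
 [ 0.125 -0.808 -0.575]]
top [[358.433   0.    256.586]
 [  0.    358.433 191.388]
 [  0.      0.      1.   ]] -0.10019685605900927 [ 0.305 -0.034  1.22 ] [[ 0.095 -0.995 -0.002]
 [-0.973 -0.093 -0.211]
 [ 0.209  0.022 -0.978]]
{'time_s': 0.1, 'joints': array([-55.57 ,  20.589,   0.64 ,  -0.02 , -70.138, -16.507]), 'qd': array([ 0.042, -0.094,  0.045, -0.047,  0.026,  0.068]), 'joint_torque': array([ -0.001, -58.416,  29.375,   7.015,   0.01 ,  -0.   ]), 'tcp_pos': array([ 0.208, -0.642,  0.226]), 'eef_rot': array([-89.912,   0.007,  17.916]), 'contact_force': array([ 0.473, -0.666,  0.358]), 'moment': array([-0.047, -0.027,  0.012]), 'gripper_width': 0.0875161652608652} 0.0188
```

View pics/side0.png

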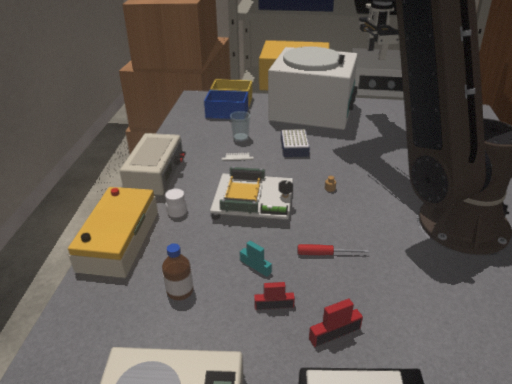

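View pics/top0.png

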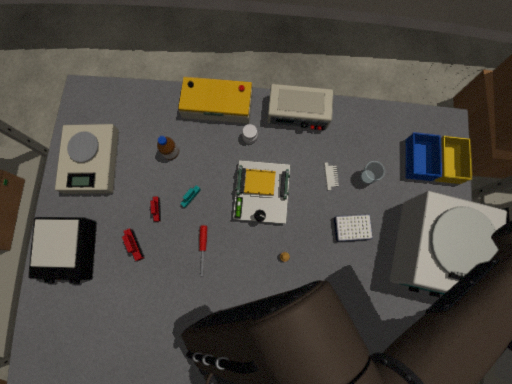

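```bash
python3 - <<'E'
from h import *
np.set_printoptions(precision=3,suppress=True)
for n in('side','top'):
  for l in ('spacer','caster','tray'):
    for d in imaging.search_frame(n,l)[:4]: print(n,l,round(d['score'],2),np.round(d['bbox']))
  for l in ('spacer_grip','spacer','knob_grip','vial','bed','tray','caster','seal_left','seal_right','bubble'):
    for d in imaging.landmark_of(n,l)[:3]: print(n,l,round(d['score'],2),np.round(d['position'],1))
E
```

```text
side spacer 0.91 [308. 296. 362. 347.]
side spacer 0.84 [238. 241. 270. 274.]
side spacer 0.78 [252. 281. 298. 310.]
side spacer 0.34 [297. 242. 370. 252.]
side caster 0.57 [210. 167. 294. 220.]
side tray 0.65 [208. 166. 293. 219.]
side tray 0.59 [223. 179. 261. 198.]
side spacer_grip 0.96 [338.5 312.7]
side spacer_grip 0.94 [274.3 287.4]
side spacer_grip 0.57 [255.2 249.7]
side spacer 0.77 [258.2 267.1]
side spacer 0.73 [336.  331.6]
side spacer 0.59 [272.1 302.5]
side knob_grip 0.71 [285.4 185.3]
side knob_grip 0.25 [177.1 213.6]
side vial 0.27 [248.5 199.8]
side vial 0.26 [181.3 291.6]
side bed 0.73 [245.2 193.4]
side tray 0.71 [241.6 194.5]
side caster 0.85 [250.  201.2]
side caster 0.15 [240.8 197.6]
side seal_left 0.48 [239.9 206.8]
side seal_left 0.27 [250.6 202. ]
side seal_right 0.63 [244.3 180.7]Traceback (most recent call last):
  File "<stdin>", line 7, in <module>
ValueError: it knows: beaker, bed, bottle, caster, comb, jar, knob_grip, screwdriver, seal_left, seal_right, spacer, spacer_grip, tip_rack, tray, vial, weight
```

The side view shows three spacer-like blocks: turquoise at (255,258), red at (274,297), and a larger red at (336,325). The caster is at (252,197) with its knob at (286,186). In the top view the red blocks are at (155,208) and (132,244), and the caster is at (262,192). By the description I want the smaller red one, but I'll measure sizes first.

```bash
python3 - <<'E'
from h import *
np.set_printoptions(precision=3,suppress=True)
S=np.load('side0.npy');T=np.load('top0.npy')
a=cv2.resize(S[225:355,230:375],None,fx=4,fy=4,interpolation=3)
save(a,'c1.png')
crop(S,200,155,305,230,7,'c2.png')
crop(T,225,155,300,230,8,'c3.png')
crop(T,110,175,215,270,6,'c4.png')
for l in ('spacer_grip','spacer','knob_grip','vial','bed','tray','caster','seal_left','seal_right'):
    for d in imaging.landmark_of('top',l)[:3]: print('top',l,round(d['score'],2),np.round(d['position'],1))
for d in imaging.outline_of('side','spacer')[:3]: print(d['score'],np.round(d['bbox']),d['region'].sum())
for n,p,z in(('side',(338.5,312.7),.05),('side',(274.3,287.4),.05),('side',(255.2,249.7),.05),('side',(285.4,185.3),.064),('side',(245.2,193.4),.035),('side',(250,201.2),0)):print(p,atz(n,p,z))
E
```

```text
top spacer_grip 0.66 [152.6 209.6]
top spacer_grip 0.62 [129.8 243.7]
top spacer_grip 0.48 [187.3 194.8]
top spacer 0.83 [137.7 244.2]
top spacer 0.77 [192.5 201.1]
top spacer 0.54 [156.3 209.9]
top knob_grip 0.56 [259.3 215.9]
top vial 0.59 [239.5 208.5]
top vial 0.5 [257.5 181.3]
top bed 0.62 [261.5 182.5]
top bed 0.4 [260.4 182.9]
top tray 0.97 [258.1 182. ]
top caster 0.66 [261.5 189.8]
top seal_left 0.44 [243.5 184.3]
top seal_left 0.34 [152.9 208.3]
top seal_left 0.23 [257.  183.9]
top seal_right 0.62 [347.3 228.8]
top seal_right 0.4 [279.5 181.7]
0.92 [310. 295. 362. 348.] 1472
0.89 [253. 282. 296. 309.] 805
0.74 [240. 241. 272. 274.] 654
(338.5, 312.7) [0.338 0.376 0.05 ]
(274.3, 287.4) [0.47  0.325 0.05 ]
(255.2, 249.7) [0.524 0.216 0.05 ]
(285.4, 185.3) [ 0.475 -0.028  0.064]
(245.2, 193.4) [ 0.583 -0.019  0.035]
(250, 201.2) [ 0.572 -0.031  0.   ]
```

View pics/c1.png

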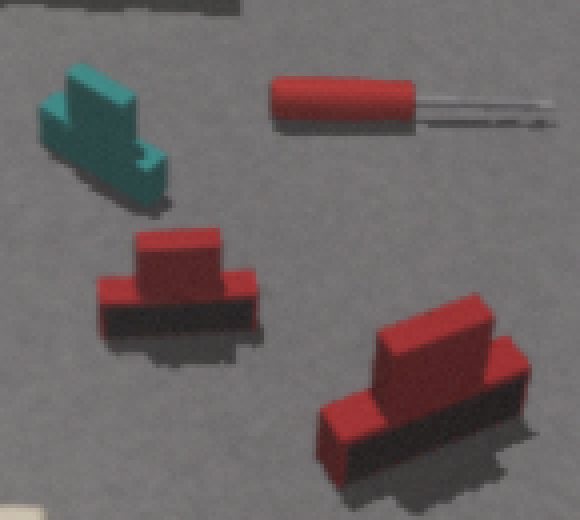

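View pics/c2.png

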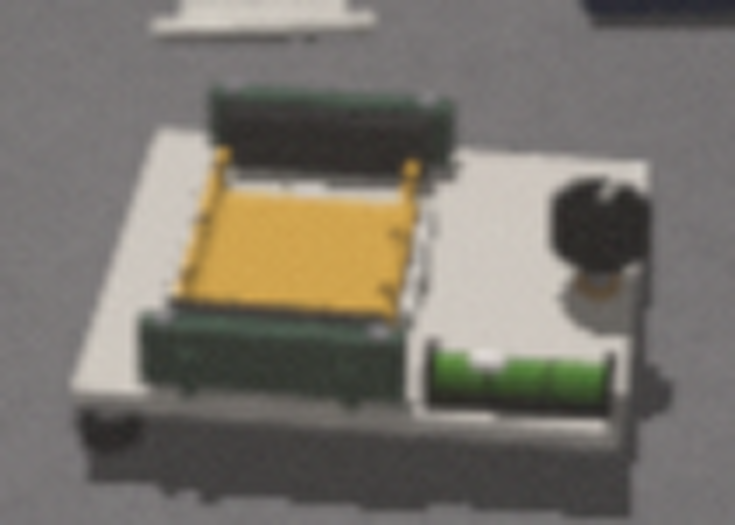

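View pics/c3.png

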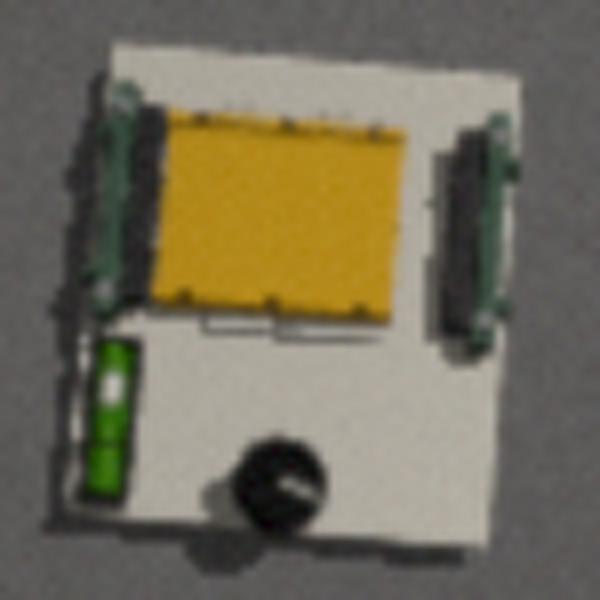

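View pics/c4.png

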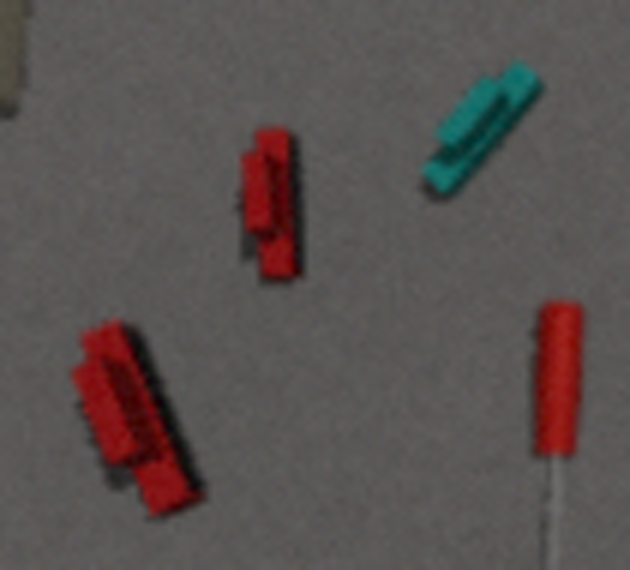

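The gap is at the caster's -y end (right), and the tray stands near the left seal. The bubble is towards the rear. Next I'll fit the poses.

```bash
cat > fit.py <<'E'
from h import *
from scipy.optimize import least_squares,minimize
np.set_printoptions(precision=4,suppress=True)
# spacer fit
def hullmask(pts):
    m=np.zeros((384*4,512*4),np.uint8)
    for P in pts: cv2.fillConvexPoly(m,cv2.convexHull(np.round(P*4+1.5).astype(np.int32)),1)
    return cv2.resize(m.astype(np.float32),(512,384),interpolation=cv2.INTER_AREA)
def box(x0,x1,y0,y1,z0,z1): return np.array([[a,b,c] for a in(x0,x1) for b in(y0,y1) for c in(z0,z1)])
def spm(n,p,z=0,s=1):
    x,y,a=p;R=np.array([[np.cos(a),-np.sin(a),0],[np.sin(a),np.cos(a),0],[0,0,1]])
    return hullmask([proj(n,s*B@R.T+[x,y,z]) for B in(box(-.042,.042,-.009,.009,0,.03),box(-.022,.022,-.007,.007,.03,.066))])
def redmask(im):
    b=cv2.cvtColor(im,cv2.COLOR_RGB2HSV).astype(int);h,s,v=b[...,0],b[...,1],b[...,2]
    return (((h<10)|(h>170))&(s>110)).astype(np.float32)
E
python3 - <<'E'
from fit import *
pos={'side':(274,297),'top':(155,208)}
M={}
for n in('side','top'):
    imaging.capture(n)
    best=None
    for d in imaging.outline_of(n,'spacer'):
        b=d['bbox']; c=((b[0]+b[2])/2,(b[1]+b[3])/2)
        print(n,d['score'],np.round(b))
        if np.hypot(c[0]-pos[n][0],c[1]-pos[n][1])<8 and best is None: best=d['region']
    M[n]=best
for sc in(1,1.25):
  for use in(('side',),('top',),('side','top')):
    use=[u for u in use if M[u] is not None]
    if not use: continue
    f=lambda p:sum(np.abs(spm(n,(p[0],p[1],p[2]),s=sc)-M[n]).sum()/M[n].sum() for n in use)
    res=min((minimize(f,[.47+dx,.325,a],method='Nelder-Mead',options=dict(initial_simplex=np.array([[.47,.325,a],[.48,.325,a],[.47,.335,a],[.47,.325,a+.1]]))) for dx in(0,) for a in(-.1,.1,.25)),key=lambda q:q.fun)
    print(sc,use,res.x,res.fun)
# caster
K={'top':[(239.1,160.4),(290,164.4),(286,223.4),(233.7,218.7)],'side':[(210.7,210.4),(223.3,173.6),(292.6,178.6),(289.3,217.9)]}
L={'top':[(.095,.089),(.095,-.089),(-.11,-.089),(-.11,.089)]}
L['side']=[L['top'][i] for i in(0,1,2,3)]
th=.012
def c2w(p,X,th=th):
    X=np.atleast_2d(np.array(X,float)).copy()
    dz=-(0.085-X[:,0])*th; X[:,2]+=dz
    a=p[2];c,s=np.cos(a),np.sin(a)
    return np.c_[p[0]+c*X[:,0]-s*X[:,1],p[1]+s*X[:,0]+c*X[:,1],X[:,2]]
for use in(('side',),('top',),('side','top')):
    def res(p): return np.concatenate([(proj(n,c2w(p,[(x,y,.035) for x,y in L[n]]))-K[n]).ravel() for n in use])
    q=least_squares(res,[.57,-.03,-.05]);print(use,q.x,q.fun.reshape(-1,2))
    for nm,X in(('knob',(-.095,0,.064)),('tray',(.02,.010,.035))): print(nm,c2w(q.x,X),proj('side',c2w(q.x,X)),proj('top',c2w(q.x,X)))
E
```

```text
side 0.71 [252. 281. 296. 310.]
side 0.68 [239. 240. 271. 276.]
top 0.85 [125. 226. 145. 261.]
top 0.62 [181. 188. 202. 208.]
top 0.46 [148. 196. 162. 224.]
1 ['side'] [0.4702 0.3293 0.1675] 0.13234375
1 ['top'] [0.47   0.3295 0.2045] 0.096875
1 ['side', 'top'] [0.4703 0.3301 0.1951] 0.2327414772727273
1.25 ['side'] [0.4753 0.3294 0.1636] 0.758203125
1.25 ['top'] [0.4699 0.3286 0.2851] 0.5928977272727273Traceback (most recent call last):
  File "<stdin>", line 17, in <module>
  File "<stdin>", line 17, in <genexpr>
    res = _minimize_neldermead(fun, x0, args, callback, bounds=bounds,
                               **options)
    fsim[k] = func(sim[k])
              ~~~~^^^^^^^^
    fx = function(np.copy(x), *(wrapper_args + args))
  File "<stdin>", line 16, in <lambda>
  File "<stdin>", line 16, in <genexpr>
  File "fit.py", line 12, in spm
    return hullmask([proj(n,s*B@R.T+[x,y,z]) for B in(box(-.042,.042,-.009,.009,0,.03),box(-.022,.022,-.007,.007,.03,.066))])
                     ~~~~^^^^^^^^^^^^^^^^^^^
  File "h.py", line 13, in proj
    K,k1,R,t=cal(n)
             ~~~^^^
  File "h.py", line 4, in cal
    c=imaging.get_calibration(n);return np.array(c['mtx']),c['k1'],np.array(c['R']),np.array(c['t'])
ValueError: time passes only in moves, steps and waits
```

The smaller red block matches the true size: residual 0.13 at scale 1 against 0.76 at 1.25. I'll cache the calibration and fit the caster.

```bash
python3 - <<'E'
import pickle
from plant import imaging
pickle.dump({n:imaging.get_calibration(n) for n in('side','top')},open('cal.pkl','wb'))
E
sed -i 's/^def cal.*/import pickle\n_C=pickle.load(open("cal.pkl","rb"))\ndef cal(n):/; s/c=imaging.get_calibration(n)/c=_C[n]/' h.py
cat >> fit.py <<'E'
def c2w(p,X,th=.012):
    X=np.atleast_2d(np.array(X,float)).copy()
    X[:,2]+=-(0.085-X[:,0])*th
    a=p[2];c,s=np.cos(a),np.sin(a)
    return np.c_[p[0]+c*X[:,0]-s*X[:,1],p[1]+s*X[:,0]+c*X[:,1],X[:,2]]
E
python3 - <<'E'
from fit import *
K={'top':[(239.1,160.4),(290,164.4),(286,223.4),(233.7,218.7)],'side':[(210.7,210.4),(223.3,173.6),(292.6,178.6),(289.3,217.9)]}
L=[(.095,.089),(.095,-.089),(-.11,-.089),(-.11,.089)]
for use in(('side',),('top',),('side','top')):
    def res(p): return np.concatenate([(proj(n,c2w(p,[(x,y,.035) for x,y in L]))-K[n]).ravel() for n in use])
    q=least_squares(res,[.57,-.03,-.05]);print(use,q.x,q.fun.round(2))
    for nm,X in(('knob',(-.095,0,.064)),('tray',(.02,.010,.035))): print(nm,c2w(q.x,X),proj('side',c2w(q.x,X)),proj('top',c2w(q.x,X)))
E
```

```text
('side',) [ 0.5669 -0.0204  0.0041] [-0.48  0.53 -0.41 -0.19  0.91 -0.08  0.01 -0.48]
knob [[ 0.4719 -0.0207  0.0618]] [[286.2957 187.6356]] [[258.0422 216.1133]]
tray [[ 0.5869 -0.0103  0.0342]] [[243.3464 195.3215]] [[258.1603 183.5919]]
('top',) [ 0.5694 -0.0263  0.0119] [-0.22 -0.31  0.39 -0.18  0.39  0.07 -0.56  0.36]
knob [[ 0.4744 -0.0275  0.0618]] [[285.5735 186.1365]] [[260.1718 215.565 ]]
tray [[ 0.5892 -0.0161  0.0342]] [[242.8143 194.007 ]] [[259.9352 183.0758]]
('side', 'top') [ 0.5681 -0.0243  0.0082] [-0.49 -0.32 -0.7  -0.89  0.47 -0.97 -0.19 -1.57 -0.75 -0.09 -0.14  0.22
 -0.39  0.48 -1.33  0.57]
knob [[ 0.4731 -0.0251  0.0618]] [[285.9797 186.6834]] [[259.3954 215.8816]]
tray [[ 0.588  -0.0141  0.0342]] [[243.1504 194.466 ]] [[259.3168 183.3735]]
```

```bash
cat >> fit.py <<'E'
from scipy.ndimage import map_coordinates
def edgepts(im,A,B,m=24,w=3.0,pol=0):
    """A,B pixel ends; strongest gradient pts along normal (pol +1: brighter on +normal side)"""
    g=cv2.cvtColor(im,cv2.COLOR_RGB2GRAY).astype(float)
    g=cv2.GaussianBlur(g,(0,0),.8)
    d=(B-A)/np.linalg.norm(B-A);nn=np.array([-d[1],d[0]])
    s=np.arange(-w,w+.01,.1);out=[]
    for f in np.linspace(.06,.94,m):
        c=A+(B-A)*f
        P=c[:,None]+nn[:,None]*s
        v=map_coordinates(g,[P[1],P[0]],order=3)
        gr=np.gradient(v)
        if pol: gr=gr*pol
        else: gr=np.abs(gr)
        out.append(s[np.argmax(gr)])
    return np.array(out),nn
E
python3 - <<'E'
from fit import *
I={n:np.load(n+'0.npy') for n in('side','top')}
C=[(.095,.089),(.095,-.089),(-.11,-.089),(-.11,.089)]
E={'top':[(0,1),(1,2),(3,0)],'side':[(0,1),(1,2)]}
p0={'side':[.567,-.0204,.0041],'top':[.5694,-.0263,.0119]}
for n in I:
  p=np.array(p0[n])
  for it in range(3):
    P=proj(n,c2w(p,[(x,y,.035) for x,y in C]))
    data=[]
    cen=P.mean(0)
    for a,b in E[n]:
        o,nn=edgepts(I[n],P[a],P[b],pol=0)
        pol=np.sign(nn@(cen-P[a]))
        o,nn=edgepts(I[n],P[a],P[b],pol=pol)
        data.append((a,b,o,nn)); print(n,(a,b),np.median(o).round(2),o.std().round(2))
    def res(q):
        Q=proj(n,c2w(q,[(x,y,.035) for x,y in C]))
        return np.concatenate([ (nn@(Q[a]-P[a])*(1-f)+nn@(Q[b]-P[b])*f)-o for a,b,o,nn in data for f in [np.linspace(.06,.94,24)]])
    p=least_squares(res,p,loss='soft_l1',f_scale=.2).x;print(p)
  # overlay
  im=cv2.resize(I[n],None,fx=4,fy=4,interpolation=3)
  def pl(X,col):
      Q=proj(n,c2w(p,X)); cv2.polylines(im,[np.round(Q*4+1.5).astype(int)],True,col,1)
  pl([(x,y,.035) for x,y in C],(255,0,255))
  for s in(1,-1):
    pl([(.02-.05,s*.0835,.063),(.02+.05,s*.0835,.063),(.07,s*.0735,.063),(-.03,s*.0735,.063)],(255,0,0))
    pl([(.02-.042,s*.0615,.061),(.02+.042,s*.0615,.061),(.062,s*.0615,.035),(-.022,s*.0615,.035)],(0,255,255))
  t=np.linspace(0,6.28,40)
  pl([(-.095+.019*np.cos(a),.019*np.sin(a),.075) for a in t],(255,128,0))
  x,y=np.round(proj(n,c2w(p,(0,0,.035)))[0]*4).astype(int)
  cv2.imwrite(f'pics/ov_{n}.png',cv2.cvtColor(cv2.resize(im[y-180:y+180,x-200:x+200],None,fx=1.7,fy=1.6),4))
E
```

```text
side (0, 1) -0.9 0.06
side (1, 2) 1.4 1.65
[ 0.5697 -0.0141  0.0141]
side (0, 1) 0.0 0.13
side (1, 2) 0.2 2.26
[ 0.5697 -0.013   0.0117]
side (0, 1) 0.0 0.09
side (1, 2) 0.0 2.36
[ 0.5697 -0.013   0.0119]
top (0, 1) -0.15 0.15
top (1, 2) 0.45 0.96
top (3, 0) -0.6 1.35
[ 0.5699 -0.0247  0.0005]
top (0, 1) 0.0 0.2
top (1, 2) -0.1 0.83
top (3, 0) -0.15 1.1
[ 0.5699 -0.0247 -0.0001]
top (0, 1) 0.0 0.2
top (1, 2) -0.1 0.82
top (3, 0) -0.15 1.1
[ 0.5699 -0.0247  0.0005]
```

View pics/ov_side.png

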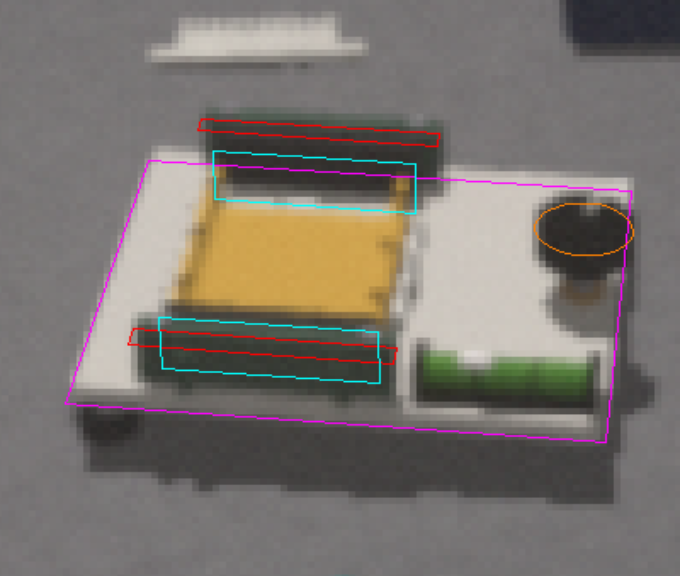

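View pics/ov_top.png

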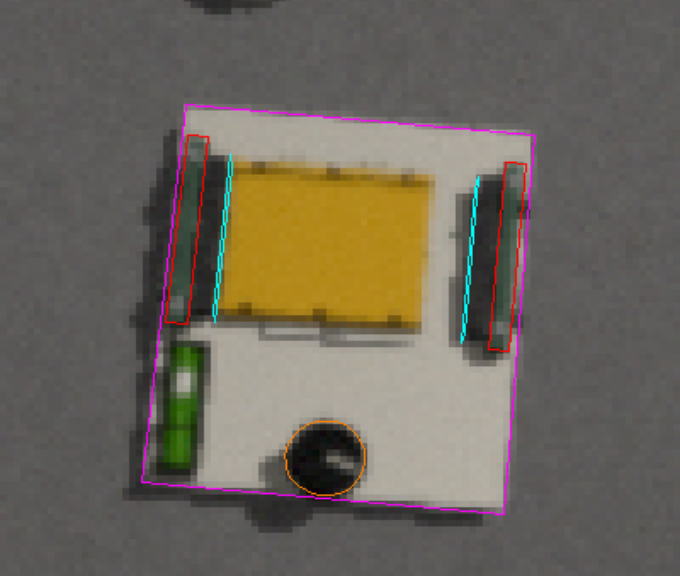

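```bash
cat > fitc.py <<'E'
from fit import *
C=[(.095,.089),(.095,-.089),(-.11,-.089),(-.11,.089)]
def fitn(n,im,p,E,th=.012,w=1.6,it=4):
  for k in range(it):
    P=proj(n,c2w(p,[(x,y,.035) for x,y in C],th)); data=[];cen=P.mean(0)
    for a,b in E:
        dd=P[b]-P[a];nn=np.array([-dd[1],dd[0]]);pol=np.sign(nn@(cen-P[a]))
        o,nn=edgepts(im,P[a],P[b],pol=pol,w=w); data.append((a,b,o,nn))
    def res(q):
        Q=proj(n,c2w(q,[(x,y,.035) for x,y in C],th));f=np.linspace(.06,.94,24)
        return np.concatenate([(nn@(Q[a]-P[a])*(1-f)+nn@(Q[b]-P[b])*f)-o for a,b,o,nn in data])
    p=least_squares(res,p,loss='soft_l1',f_scale=.2).x
  print(n,p,[(np.median(o).round(2),o.std().round(2)) for *_,o,_ in data]);return p
def overlay(n,I,p,f,th=.012):
  im=cv2.resize(I,None,fx=4,fy=4,interpolation=3)
  def pl(X,col):
      Q=proj(n,c2w(p,X,th)); cv2.polylines(im,[np.round(Q*4+1.5).astype(int)],True,col,1)
  pl([(x,y,.035) for x,y in C],(255,0,255))
  for s in(1,-1):
    pl([(.02-.05,s*.0835,.063),(.02+.05,s*.0835,.063),(.07,s*.0735,.063),(-.03,s*.0735,.063)],(255,0,0))
    pl([(.02-.042,s*.0615,.061),(.02+.042,s*.0615,.061),(.062,s*.0615,.035),(-.022,s*.0615,.035)],(0,255,255))
  t=np.linspace(0,6.28,40)
  pl([(-.095+.019*np.cos(a),.019*np.sin(a),.075) for a in t],(255,128,0))
  x,y=np.round(proj(n,c2w(p,(0,0,.035)))[0]*4).astype(int)
  cv2.imwrite('pics/'+f,cv2.cvtColor(cv2.resize(im[y-180:y+180,x-200:x+200],None,fx=1.7,fy=1.6),4))
E
python3 - <<'E'
from fitc import *
S=np.load('side0.npy');T=np.load('top0.npy')
p=fitn('side',S,[.567,-.0204,.0041],[(0,1),(1,2),(2,3)]);overlay('side',S,p,'ov2_side.png')
p=fitn('side',S,[.567,-.0204,.0041],[(0,1),(1,2)],w=1.2)
p=fitn('top',T,[.5699,-.0247,.003],[(0,1),(1,2),(3,0)])
p=fitn('top',T,[.5699,-.0247,.003],[(0,1),(1,2)])
# knob dark mask
for n,I,c in(('side',S,(285.4,185.3)),('top',T,(259.5,216))):
    hsv=cv2.cvtColor(I,40);m=(I.max(2)<62).astype(np.uint8)
    x,y=map(int,c);m2=np.zeros_like(m);m2[y-10:y+10,x-11:x+11]=m[y-10:y+10,x-11:x+11]
    nn,lab,st,ce=cv2.connectedComponentsWithStats(m2);k=1+st[1:,4].argmax();print(n,st[k],ce[k])
E
```

```text
side [ 0.57   -0.0209  0.0176] [(np.float64(0.1), np.float64(0.16)), (np.float64(-0.05), np.float64(0.77)), (np.float64(0.2), np.float64(0.74))]
side [ 0.5698 -0.0212  0.0125] [(np.float64(0.0), np.float64(0.09)), (np.float64(-0.1), np.float64(0.6))]
top [ 0.5699 -0.0243  0.0002] [(np.float64(0.0), np.float64(0.21)), (np.float64(-0.1), np.float64(0.54)), (np.float64(-0.15), np.float64(0.47))]
top [ 0.5699 -0.0247  0.0015] [(np.float64(0.0), np.float64(0.18)), (np.float64(0.0), np.float64(0.55))]
side [280 182  13  12 125] [285.768 187.472]
top [248 210  22  16 163] [257.7178 218.6012]
```

View pics/ov2_side.png

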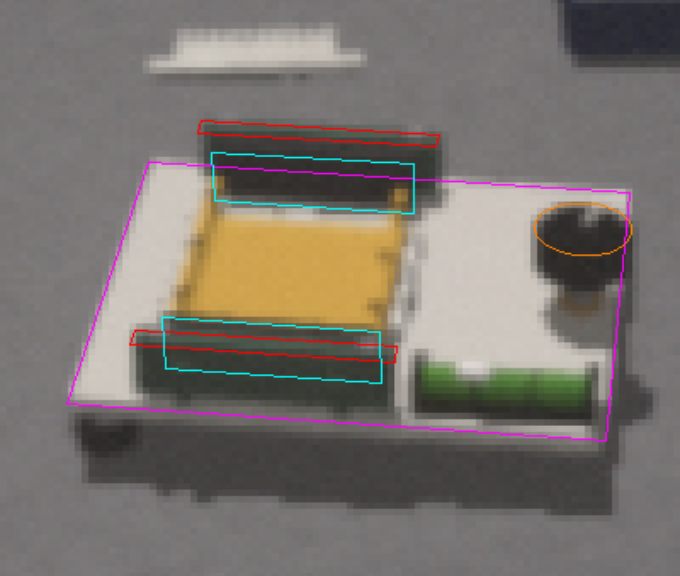

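Top and side fits agree on the caster to within about 3 mm: (0.570, -0.023), yaw about 0.5°. That puts the knob near (0.475, -0.0235). Now I move above the knob.

Emit:
drive_tool(
  deltas=[
    [1.7, 3.8, 0, 0, 0, 0.04],
    [3.3, 7.7, 0, 0, 0, 0.07],
    [5.0, 11.6, 0, 0, 0, 0.11],
    [6.7, 15.4, 0, 0, 0, 0.14],
    [8.3, 19.3, 0, 0, 0, 0.18],
    [10.0, 23.2, 0, 0, 0, 0.21],
    [11.7, 27.0, 0, 0, 0, 0.25],
    [13.4, 30.9, 0, 0, 0, 0.28],
  ],
  claw=0.68,
)

```text
time_s: 2.07
tcp_pos: [0.3406, -0.3347, 0.2269]
eef_rot: [-90.0, -0.0, 34.1]
contact_force: [1.3, -0.1, -0.1]
gripper_width: 0.0596
```

Emit:
drive_tool(
  deltas=[
    [1.7, 3.8, -1, 0, 0, 0.04],
    [3.3, 7.7, -2, 0, 0, 0.07],
    [5.0, 11.6, -3, 0, 0, 0.11],
    [6.7, 15.4, -4, 0, 0, 0.14],
    [8.3, 19.3, -5, 0, 0, 0.18],
    [10.0, 23.2, -6, 0, 0, 0.21],
    [11.7, 27.0, -7, 0, 0, 0.25],
    [13.4, 30.9, -8, 0, 0, 0.28],
  ],
)

```text
time_s: 2.73
tcp_pos: [0.4698, -0.0368, 0.1496]
eef_rot: [-90.0, -0.1, 50.2]
contact_force: [0.6, -1.6, 0.6]
gripper_width: 0.0596
```

Emit:
drive_tool(
  deltas=[
    [0, 0, 0, 0, 0, 0],
    [0, 0, 0, 0, 0, 0],
    [0, 0, 0, 0, 0, 0],
    [0, 0, 0, 0, 0, 0],
    [0, 0, 0, 0, 0, 0],
    [0, 0, 0, 0, 0, 0],
    [0, 0, 0, 0, 0, 0],
    [0, 0, 0, 0, 0, 0],
  ],
)

```text
time_s: 3.4
tcp_pos: [0.4692, -0.0395, 0.1498]
eef_rot: [-90.0, -0.0, 49.9]
contact_force: [-0.2, -0.4, 0.9]
gripper_width: 0.0593
```

```bash
python3 - <<'E'
from h import *
np.set_printoptions(precision=3,suppress=True)
s=r.get_state();print(s)
for n in('side','top'):
    im=imaging.capture(n);np.save(n+'1.npy',im)
    x,y=(285,175) if n=='side' else (258,200)
    crop(im,x-75,y-65,x+75,y+65,4,n+'1c.png')
print(proj('side',s['tcp_pos']),proj('top',s['tcp_pos']))
E
```

```text
{'time_s': 3.4, 'joints': array([ 19.224,   5.067, -30.59 ,   0.001, -54.312, -59.283]), 'qd': array([ 0.301,  0.15 ,  0.044,  0.044, -0.038, -0.028]), 'joint_torque': array([ -0.039, -32.595,  25.271,   6.038,  -0.05 ,   0.001]), 'tcp_pos': array([ 0.469, -0.04 ,  0.15 ]), 'eef_rot': array([-90.017,  -0.027,  49.942]), 'contact_force': array([-0.214, -0.376,  0.924]), 'moment': array([ 0.064,  0.041, -0.013]), 'gripper_width': 0.059253721220052555}
[[288.849 155.786]] [[264.21  213.415]]
```

View pics/side1c.png

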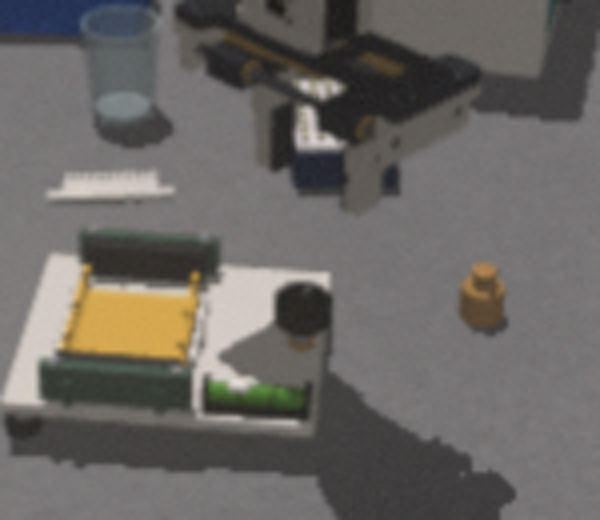

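View pics/top1c.png

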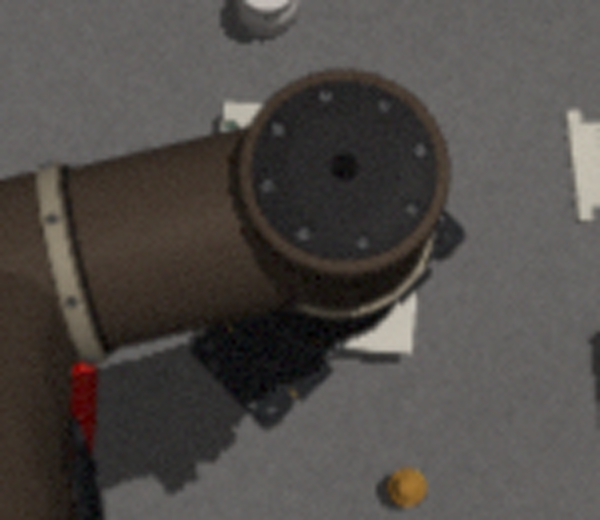

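The side view shows the jaws at about (289,156), on the projected TCP. The knob at (286,187) is still free and the bubble is at (270,205). The tool is 17 mm short, so I'll correct that and descend.

Emit:
drive_tool(
  deltas=[
    [0.3, 0.8, -1, 0, 0, 0],
    [0.6, 1.65, -3, 0, 0, 0],
    [0.6, 1.65, -5, 0, 0, 0],
    [0.6, 1.65, -7, 0, 0, 0],
    [0.6, 1.65, -8.5, 0, 0, 0],
    [0.6, 1.65, -9.5, 0, 0, 0],
    [0.6, 1.65, -10, 0, 0, 0],
    [0.6, 1.65, -10, 0, 0, 0],
  ],
  claw=0.68,
)

```text
time_s: 4.17
tcp_pos: [0.4745, -0.0224, 0.0481]
eef_rot: [-89.9, 0.1, 50.0]
contact_force: [-0.9, -0.2, 0.6]
gripper_width: 0.0598
```

```bash
python3 - <<'E'
from h import *
im=imaging.capture('side');np.save('side2.npy',im)
crop(im,200,120,340,225,5,'side2c.png')
E
```

```text
(no output)
```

View pics/side2c.png

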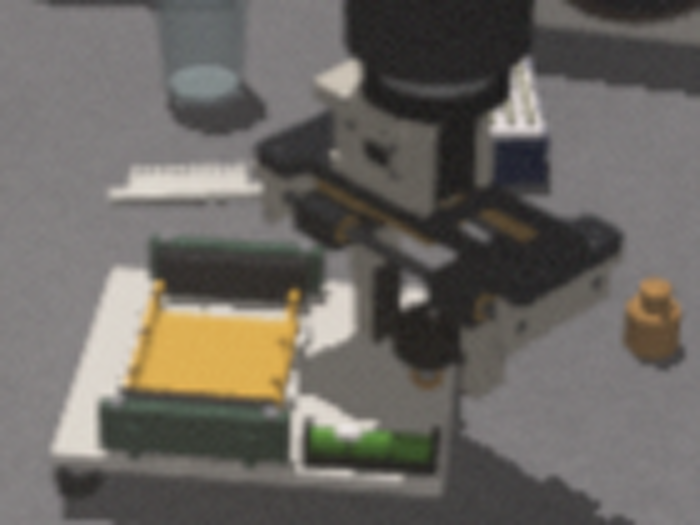

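The side crop shows the knob at about (285,187) between the fingers, and the vial stays visible at (274,208). Closing on the knob.

Emit:
drive_tool(
  deltas=[
    [0, 0, 0, 0, 0, 0],
    [0, 0, 0, 0, 0, 0],
    [0, 0, 0, 0, 0, 0],
    [0, 0, 0, 0, 0, 0],
    [0, 0, 0, 0, 0, 0],
    [0, 0, 0, 0, 0, 0],
    [0, 0, 0, 0, 0, 0],
    [0, 0, 0, 0, 0, 0],
  ],
  claw=0,
  squeeze=20,
)

```text
time_s: 4.88
tcp_pos: [0.4769, -0.0228, 0.0503]
eef_rot: [-90.1, -0.1, 50.0]
contact_force: [4.6, -6.0, -3.0]
gripper_width: 0.0375
```

```bash
cat > bub.py <<'E'
from fitc import *
import sys
def bubble(im,p=(.570,-.0215,.010),th=.012,f=None):
    # unwrap vial strip in side view: vial middle caster x=-.071,y=.073,z=.044
    xs=np.arange(-.036,.0361,.0005);rows=[]
    for dz in np.arange(-.010,.0121,.0005):
        P=proj('side',c2w(p,[(-.071+x,.073,.044+dz) for x in xs],th))
        rows.append(np.stack([cv2.remap(im[...,c],P[None,:,0].astype(np.float32),P[None,:,1].astype(np.float32),cv2.INTER_CUBIC)[0] for c in range(3)],-1))
    st=np.array(rows)[::-1]
    if f: save(cv2.resize(st,None,fx=5,fy=8,interpolation=3),f)
    g=st.astype(float);white=np.minimum(g[...,0],g[...,2])/ (g[...,1]+1)
    return xs,st
if __name__=='__main__':
    im=imaging.capture('side'); crop(im,250,190,300,225,12,sys.argv[1]); bubble(im,f='u_'+sys.argv[1]);np.save('last.npy',im)
    s=r.get_state();print(s['joints'],s['moment'])
E
python3 bub.py b0.png
```

```text
[ 21.0105  13.3411 -36.8413   0.1189 -39.6635 -61.0609] [-2.2584 -1.8664  0.0108]
```

View pics/b0.png

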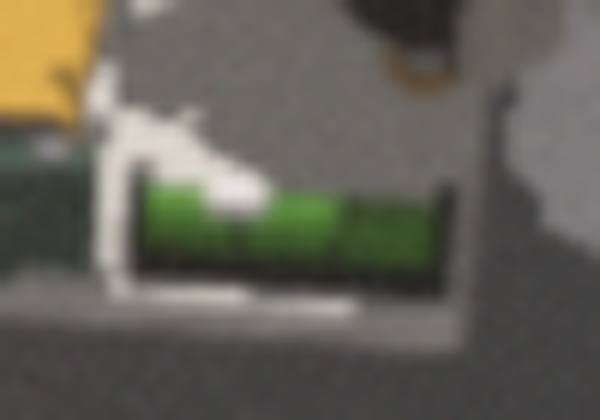

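View pics/u_b0.png

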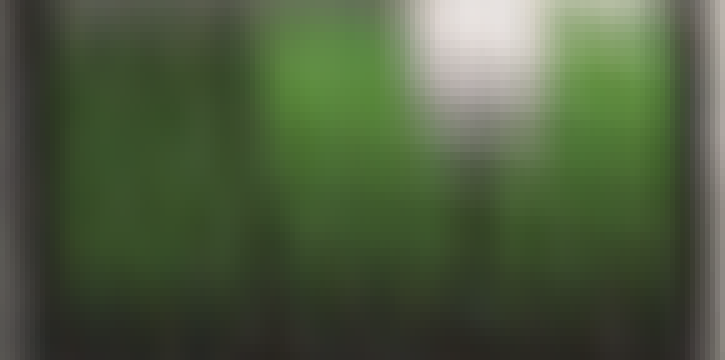

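The knob is held: the opening is 37.5 mm against its 38 mm. In the unwrapped vial the lines are at ±11 mm and the bubble is at about +11 mm, which needs roughly 1.24 rad clockwise (negative about z). I'll do most of that first.

Emit:
drive_tool(
  deltas=[
    [0.1, -0.1, 0, 0, 0, -0.08],
    [0.1, -0.1, 0.05, 0, 0, -0.2],
    [0.1, -0.1, 0.05, 0, 0, -0.32],
    [0.1, -0.1, 0.05, 0, 0, -0.44],
    [0.1, -0.1, 0.1, 0, 0, -0.56],
    [0.1, -0.1, 0.1, 0, 0, -0.68],
    [0.1, -0.1, 0.1, 0, 0, -0.8],
    [0.1, -0.1, 0.1, 0, 0, -0.8],
  ],
)

```text
time_s: 5.6
tcp_pos: [0.4782, -0.0249, 0.0516]
eef_rot: [-90.1, -0.2, 3.8]
contact_force: [8.4, -16.0, -1.8]
gripper_width: 0.0373
```

```bash
python3 bub.py b1.png
```

```text
[  20.7671   13.3305  -36.6612    0.2389  -39.8643 -106.851 ] [-5.3045 -2.9735 -0.0624]
```

View pics/b1.png

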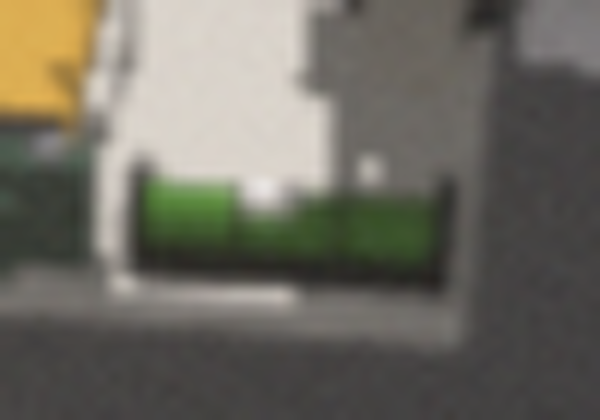

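View pics/u_b1.png

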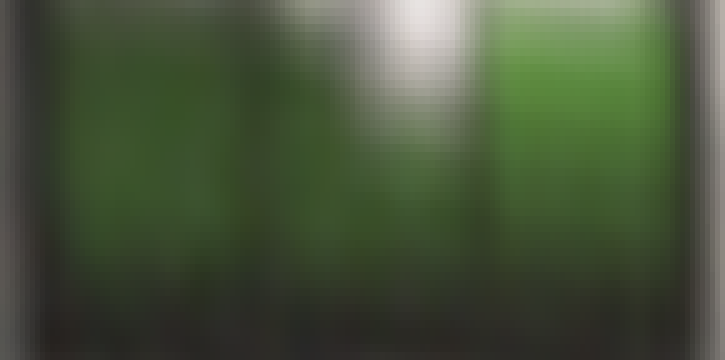

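The bubble is now at about +4 mm, having moved 7 mm as predicted. That leaves 0.43 rad, and I'll shift slightly to ease the lateral force.

Emit:
drive_tool(
  deltas=[
    [0.1, -0.2, 0, 0, 0, -0.05],
    [0.1, -0.2, 0, 0, 0, -0.16],
    [0.1, -0.2, 0.05, 0, 0, -0.28],
    [0.1, -0.2, 0.05, 0, 0, -0.38],
    [0.1, -0.2, 0.05, 0, 0, -0.43],
    [0.1, -0.2, 0.05, 0, 0, -0.43],
    [0.1, -0.2, 0.05, 0, 0, -0.43],
    [0.1, -0.2, 0.05, 0, 0, -0.43],
  ],
)

```text
time_s: 6.32
tcp_pos: [0.4783, -0.0264, 0.0522]
eef_rot: [-90.0, -0.1, -20.4]
contact_force: [1.8, -8.9, 5.4]
gripper_width: 0.0375
```

```bash
python3 bub.py b2.png
```

```text
[  20.5276   13.3273  -36.5111    0.1393  -40.0702 -131.0781] [-2.9337 -0.7902  0.0095]
```

View pics/b2.png

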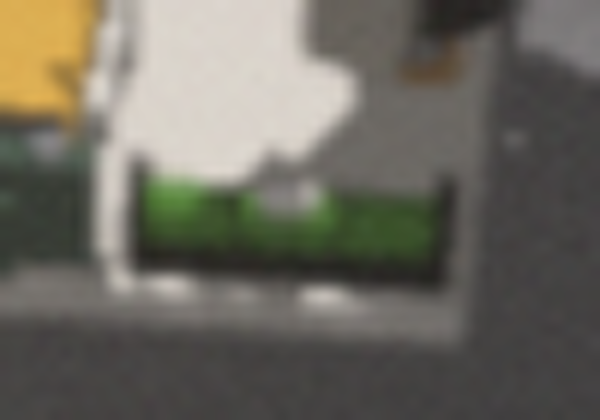

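View pics/u_b2.png

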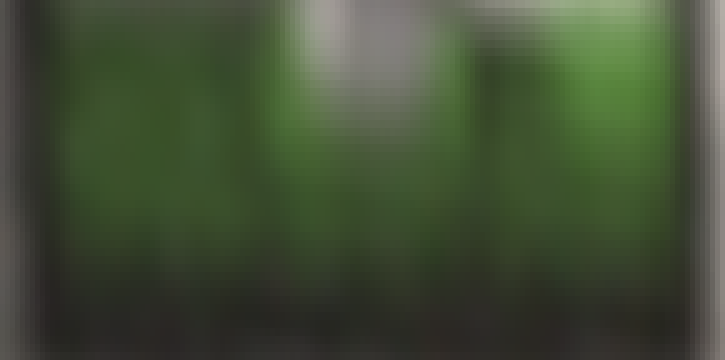

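The bubble now sits centred between the lines at about 0 mm. I'll release and lift.

Emit:
drive_tool(
  deltas=[
    [0, 0, 0, 0, 0, 0],
    [0, 0, 0, 0, 0, 0],
    [0, 0, 0, 0, 0, 0],
    [0, 0, 0, 0, 0, 0],
    [0, 0, 1, 0, 0, 0],
    [0, 0, 4, 0, 0, 0],
    [0, 0, 8, 0, 0, 0],
    [0, 0, 12, 0, 0, 0],
  ],
  claw=0.65,
)

```text
time_s: 7.03
tcp_pos: [0.4763, -0.0256, 0.1718]
eef_rot: [-90.1, 0.1, -20.5]
contact_force: [0.7, 1.1, -0.9]
gripper_width: 0.057
```

Emit:
drive_tool(
  deltas=[
    [0, 3, 3, 0, 0, 0.06],
    [0, 7, 3, 0, 0, 0.12],
    [0, 11, 3, 0, 0, 0.18],
    [0, 15, 3, 0, 0, 0.25],
    [0, 19, 3, 0, 0, 0.32],
    [0, 23, 3, 0, 0, 0.39],
    [0, 27, 3, 0, 0, 0.47],
    [0, 30, 3, 0, 0, 0.55],
  ],
)

```text
time_s: 7.7
tcp_pos: [0.4768, 0.2777, 0.201]
eef_rot: [-90.0, -0.0, 11.3]
contact_force: [1.3, -0.5, -0.2]
gripper_width: 0.0568
```

```bash
python3 - <<'E'
from fitc import *
for n in('side','top'):
    im=imaging.capture(n);np.save(n+'3.npy',im);save(im,n+'3.png')
    if n=='side':
        crop(im,250,190,300,225,12,'b3.png')
        for l in('spacer','bottle'):
            for d in imaging.search_frame(n,l)[:3]: print(l,d['score'],np.round(d['bbox']))
print(atz('side',(178,295),0), r.get_state()['joints'])
E
```

```text
spacer 0.87 [311. 297. 365. 346.]
spacer 0.74 [250. 281. 296. 314.]
spacer 0.69 [241. 242. 271. 275.]
bottle 0.59 [164. 244. 194. 299.]
bottle 0.56 [209. 168. 286. 215.]
bottle 0.21 [280. 183. 287. 190.]
[0.6809 0.3283 0.    ] [  50.3886   10.0106  -17.3018   -0.0168  -62.7557 -129.268 ]
```

View pics/b3.png

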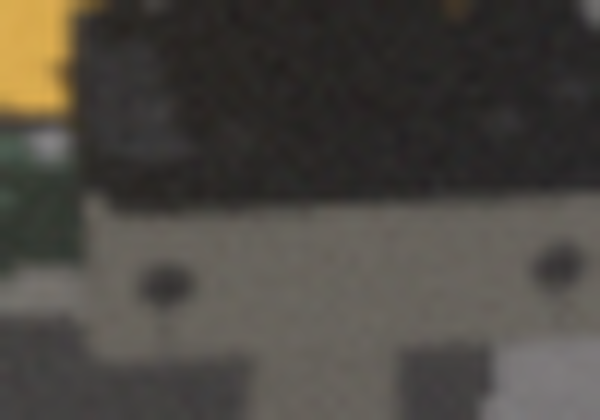

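View pics/side3.png

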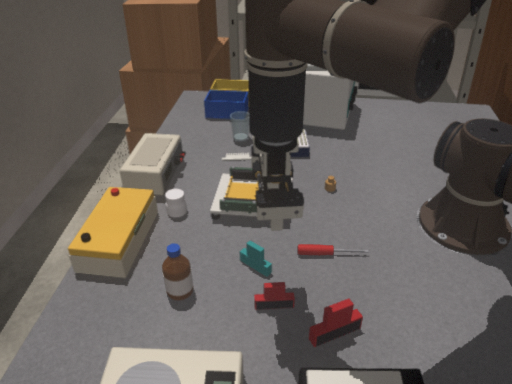

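View pics/top3.png

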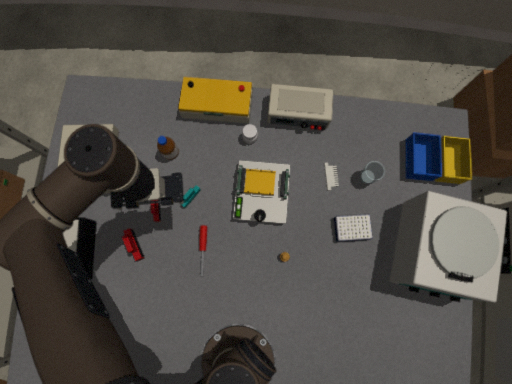

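```bash
python3 - <<'E'
from fitc import *
T=np.load('top3.npy')
p=fitn('top',T,[.5699,-.0247,.003],[(0,1),(1,2),(3,0)],th=0)
p2=fitn('top',T,[.5699,-.0247,.003],[(0,1),(1,2)],th=0)
overlay('top',T,p,'ov3_top.png',th=0)
crop(T,225,155,300,230,8,'c5.png')
# gripper check: where does side put tcp?
print(proj('side',r.get_state()['tcp_pos']))
S=np.load('side0.npy');m=redmask(S)
E
```

```text
top [ 0.5699 -0.0243  0.0008] [(np.float64(0.0), np.float64(0.2)), (np.float64(-0.15), np.float64(0.53)), (np.float64(-0.15), np.float64(0.41))]
top [ 0.57   -0.0248  0.0025] [(np.float64(0.0), np.float64(0.19)), (np.float64(0.0), np.float64(0.56))]
[[274.3389 215.8354]]
```

View pics/ov3_top.png

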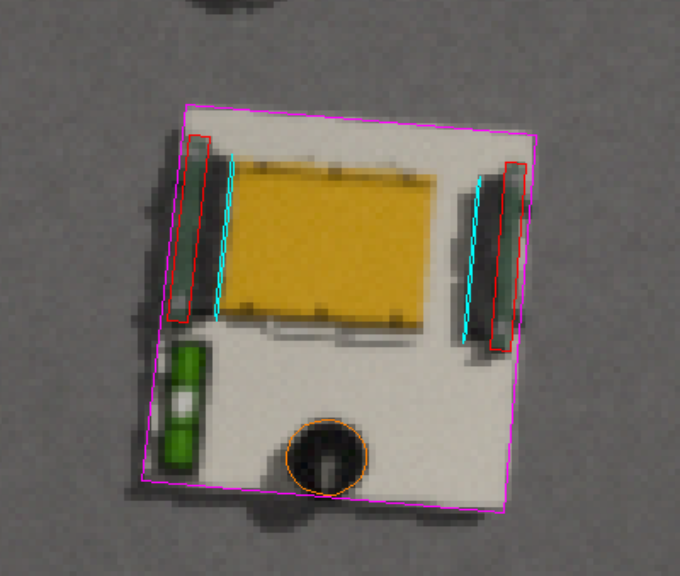

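View pics/c5.png

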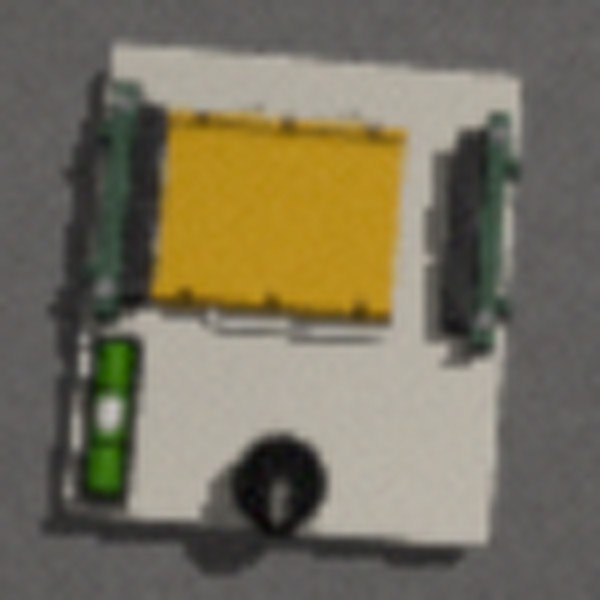

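The top view confirms the bubble is between the lines, at about (238.7, 206.5), and the caster pose still holds. Going to the spacer.

Emit:
drive_tool(
  deltas=[
    [-0.3, 2.6, -1, 0, 0, 0],
    [-0.65, 5.2, -3, 0, 0, 0],
    [-0.65, 5.2, -6, 0, 0, 0],
    [-0.65, 5.2, -9, 0, 0, 0],
    [-0.65, 5.2, -10, 0, 0, 0],
    [-0.65, 5.2, -10, 0, 0, 0],
    [-0.65, 5.2, -10, 0, 0, 0],
    [-0.65, 5.2, -10, 0, 0, 0],
  ],
)

```text
time_s: 8.57
tcp_pos: [0.4718, 0.3268, 0.1029]
eef_rot: [-89.9, -0.1, 11.0]
contact_force: [-0.3, -0.3, 0.3]
gripper_width: 0.0572
```

```bash
python3 - <<'E'
from fitc import *
im=imaging.capture('side');crop(im,215,225,335,320,6,'s4.png')
print(r.get_state()['tcp_pos'],proj('side',r.get_state()['tcp_pos']))
E
```

```text
[0.4718 0.3271 0.1031] [[273.5191 269.9857]]
```

View pics/s4.png

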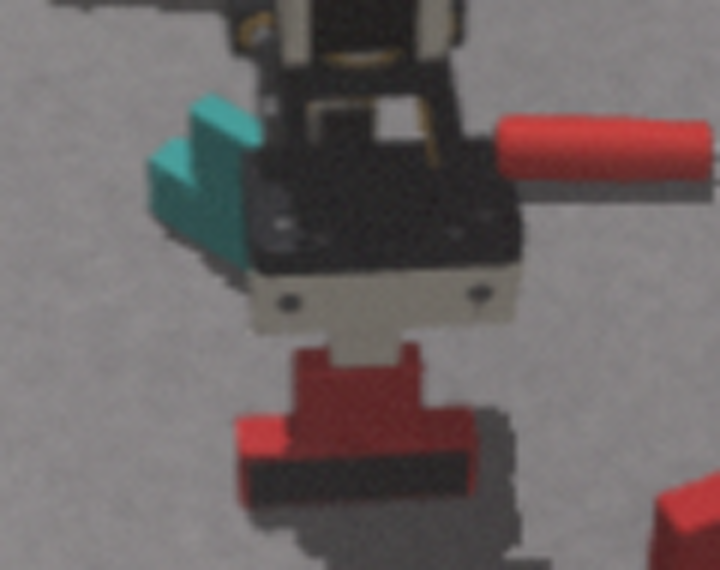

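The jaws are over the grip, with the grip centred at about (274,285). Descending and closing.

Emit:
drive_tool(
  deltas=[
    [-0.1, 0.3, -1.5, 0, 0, 0],
    [-0.1, 0.3, -3.5, 0, 0, 0],
    [-0.1, 0.3, -5, 0, 0, 0],
    [-0.1, 0.3, -6, 0, 0, 0],
    [-0.1, 0.3, -6.7, 0, 0, 0],
    [-0.1, 0.3, -6.7, 0, 0, 0],
    [-0.1, 0.3, -6.7, 0, 0, 0],
    [-0.1, 0.3, -6.7, 0, 0, 0],
  ],
)

```text
time_s: 9.28
tcp_pos: [0.4703, 0.3301, 0.035]
eef_rot: [-89.9, -0.1, 11.1]
contact_force: [-0.4, -0.1, 1.4]
gripper_width: 0.0568
```

Emit:
drive_tool(
  deltas=[
    [0, 0, 0, 0, 0, 0],
    [0, 0, 0, 0, 0, 0],
    [0, 0, 0, 0, 0, 0],
    [0, 0, 0, 0, 0, 0],
    [0, 0, 0, 0, 0, 0],
    [0, 0, 0, 0, 0, 0],
    [0, 0, 0, 0, 0, 0],
    [0, 0, 0, 0, 0, 0],
  ],
  claw=0,
  squeeze=30,
)

```text
time_s: 9.95
tcp_pos: [0.4698, 0.3295, 0.034]
eef_rot: [-90.0, 0.0, 11.0]
contact_force: [0.4, -0.2, 0.7]
gripper_width: 0.0137
```

```bash
python3 - <<'E'
from fitc import *
im=imaging.capture('side');crop(im,215,225,335,320,6,'s5.png')
np.save('side5.npy',im)
s=r.get_state();print(s['tcp_pos'],s['eef_rot'],s['contact_force'],s['gripper_width'],s['joints'])
E
```

```text
[0.4698 0.3296 0.034 ] [-90.0024   0.0022  11.0489] [-0.2554  0.2142  0.3724] 0.013733457492376746 [  54.5788   22.3758  -25.3555    0.0003  -42.2719 -133.5301]
```

View pics/s5.png

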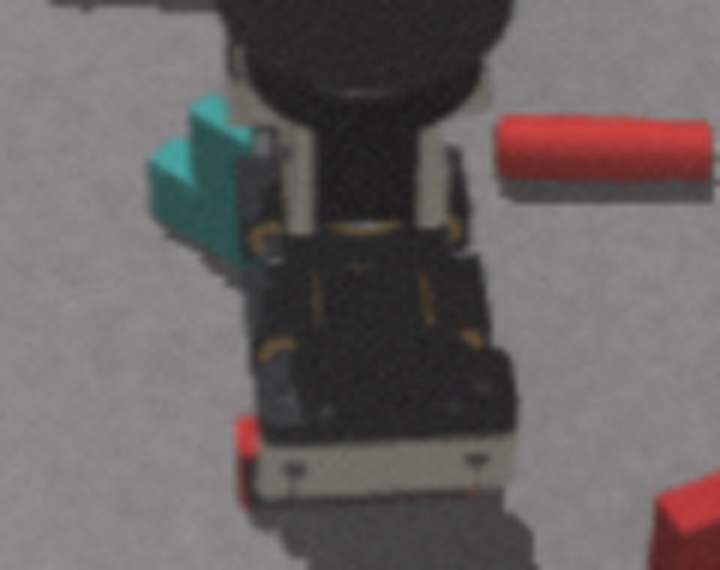

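The spacer is held squarely: the opening is 13.7 mm against the 14 mm grip. The three knob contacts place the knob at (0.475, -0.025), which agrees with the top camera. The gap centre is therefore about (0.590, -0.0755). Lift and carry.

Emit:
drive_tool(
  deltas=[
    [0, 0, 1, 0, 0, 0],
    [0, 0, 4, 0, 0, 0],
    [0, 0, 8, 0, 0, 0],
    [0.6, -2, 11, 0, 0, -0.01],
    [1.5, -5, 12.6, 0, 0, -0.02],
    [2.6, -8.8, 12.6, 0, 0, -0.04],
    [3.7, -12.5, 12.6, 0, 0, -0.06],
    [4.8, -16.2, 12.6, 0, 0, -0.08],
  ],
)

```text
time_s: 10.67
tcp_pos: [0.5177, 0.1662, 0.1613]
eef_rot: [-89.9, -0.1, 6.5]
contact_force: [0.9, 0.4, -1.0]
gripper_width: 0.0136
```

Emit:
drive_tool(
  deltas=[
    [1.1, -3.7, 0, 0, 0, -0.02],
    [2.2, -7.4, 0, 0, 0, -0.04],
    [3.3, -11.1, 0, 0, 0, -0.06],
    [4.4, -14.8, 0, 0, 0, -0.08],
    [5.5, -18.5, 0, 0, 0, -0.1],
    [6.4, -21.5, 0, 0, 0, -0.108],
    [7.25, -24.3, 0, 0, 0, -0.108],
    [7.25, -24.3, 0, 0, 0, -0.108],
  ],
)

```text
time_s: 11.33
tcp_pos: [0.5908, -0.0797, 0.1603]
eef_rot: [-90.1, 0.0, 0.1]
contact_force: [0.9, 0.4, -1.5]
gripper_width: 0.0141
```

```bash
python3 - <<'E'
from fitc import *
for n in('side','top'):
    im=imaging.capture(n);np.save(n+'6.npy',im)
    if n=='side': crop(im,195,110,320,225,5,'s6.png')
    else: save(im,'t6.png')
s=r.get_state();print(s['tcp_pos'],s['eef_rot'],s['contact_force'],s['gripper_width'],s['joints'])
E
```

```text
[ 0.59   -0.0767  0.1601] [-89.9964   0.0328   0.1228] [ 0.1622  1.1793 -1.5522] 0.013679165749907388 [  11.3925   16.0273  -14.9804   -0.0116  -59.0238 -101.2638]
```

View pics/s6.png

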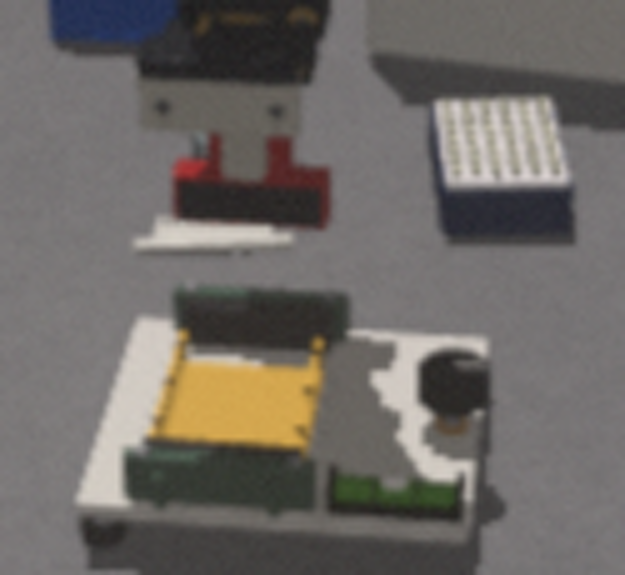

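View pics/t6.png

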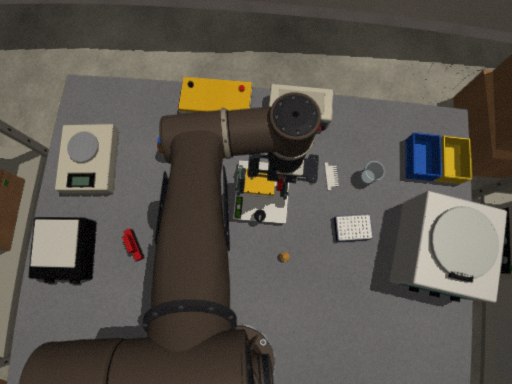

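```bash
python3 - <<'E'
from fitc import *
im0=np.load('side6.npy');s=r.get_state();t=s['tcp_pos'];a=np.radians(s['eef_rot'][2]);z=t[2]-.034
R=np.array([[np.cos(a),-np.sin(a),0],[np.sin(a),np.cos(a),0],[0,0,1]])
V=lambda X:proj('side',np.array(X)@R.T+[t[0],t[1],z])
im=cv2.resize(im0,None,fx=8,fy=8,interpolation=3)
for sy,col in((.009,(0,255,255)),):
    cv2.polylines(im,[np.round(V([(-.042,sy,0),(.042,sy,0),(.042,sy,.03),(-.042,sy,.03)])*8+3.5).astype(int)],True,col,1)
cv2.polylines(im,[np.round(V([(-.042,-.009,.03),(.042,-.009,.03),(.042,.009,.03),(-.042,.009,.03)])*8+3.5).astype(int)],True,(255,255,0),1)
save(im[1080:1300,1780:2160] if 0 else im[130*8:160*8,222*8:268*8],'ov6.png')
p=fitn('side',im0,[.5698,-.0212,.0125],[(0,1),(1,2)],th=0,w=1.2)
p=fitn('side',im0,[.5698,-.0212,.0125],[(0,1),(1,2),(2,3)],th=0,w=1.2)
overlay('side',im0,[.570,-.025,.005],'ov6b.png',th=0)
E
```

```text
side [ 0.5699 -0.0218  0.0133] [(np.float64(0.0), np.float64(0.08)), (np.float64(-0.1), np.float64(0.75))]
side [ 0.5701 -0.0215  0.0197] [(np.float64(0.05), np.float64(0.17)), (np.float64(-0.05), np.float64(0.76)), (np.float64(0.05), np.float64(0.57))]
```

View pics/ov6.png

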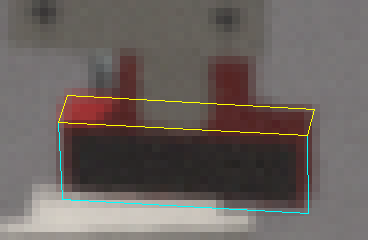

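View pics/ov6b.png

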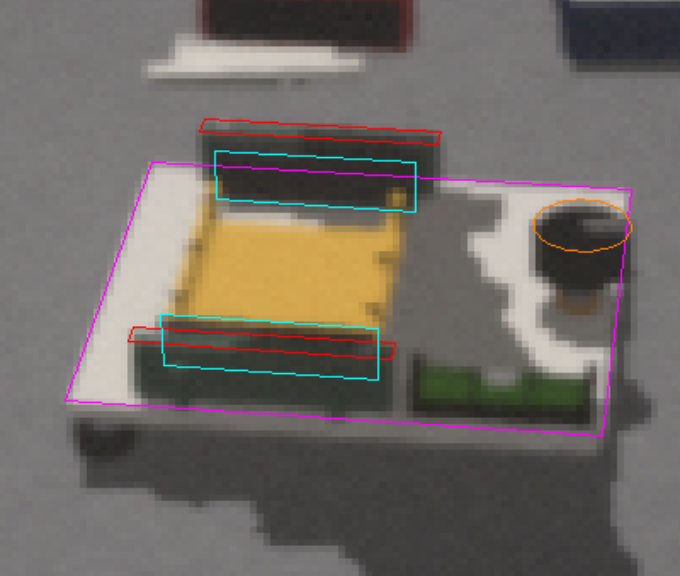

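The side overlay of the spacer agrees with the TCP to about 1 mm. The caster model at y = -0.025 fits, possibly 1 mm further to the right. I'll go down to just above the wall and compare directly.

Emit:
drive_tool(
  deltas=[
    [0, 0, -1, 0, 0, 0],
    [0, 0, -2, 0, 0, 0],
    [0, 0, -3, 0, 0, 0],
    [0, 0, -4, 0, 0, 0],
    [0, 0, -5, 0, 0, 0],
    [0, 0, -5.5, 0, 0, 0],
    [0, 0, -5.5, 0, 0, 0],
    [0, 0, -5.5, 0, 0, 0],
  ],
)

```text
time_s: 12.1
tcp_pos: [0.5902, -0.0753, 0.1046]
eef_rot: [-90.0, 0.0, 0.3]
contact_force: [0.0, -0.0, -1.4]
gripper_width: 0.0138
```

```bash
cat > look.py <<'E'
from fitc import *
import sys
im0=imaging.capture('side');np.save('last.npy',im0);s=r.get_state();t=s['tcp_pos'];a=np.radians(s['eef_rot'][2]);z=t[2]-.034
print(t,s['eef_rot'],s['contact_force'],s['gripper_width'])
R=np.array([[np.cos(a),-np.sin(a),0],[np.sin(a),np.cos(a),0],[0,0,1]])
V=lambda X:proj('side',np.array(X)@R.T+[t[0],t[1],z])
im=cv2.resize(im0,None,fx=10,fy=10,interpolation=3)
def pl(P,c): cv2.polylines(im,[np.round(P*10+4.5).astype(int)],True,c,1)
if len(sys.argv)>2:
    pl(V([(-.042,.009,0),(.042,.009,0),(.042,.009,.03),(-.042,.009,.03)]),(0,255,255))
    pl(V([(-.042,-.009,.03),(.042,-.009,.03),(.042,.009,.03),(-.042,.009,.03)]),(255,255,0))
    p=[.570,-.0255,.005]
    pl(proj('side',c2w(p,[(.02-.05,-.0835,.063),(.07,-.0835,.063),(.07,-.0735,.063),(-.03,-.0735,.063)],0)),(255,0,255))
    pl(proj('side',c2w(p,[(.02-.042,-.0615,.061),(.062,-.0615,.061),(.062,-.0615,.035),(-.022,-.0615,.035)],0)),(0,255,0))
save(im[1450:2020,2150:2900],sys.argv[1])
E
python3 look.py l1.png; python3 look.py l1o.png 1
```

```text
[ 0.5905 -0.0753  0.1051] [-90.0096  -0.0088   0.2938] [ 0.2361 -0.6382 -1.3799] 0.013930778749075303
[ 0.5907 -0.0754  0.1054] [-90.0052  -0.0416   0.2893] [-0.5182 -0.5053 -1.4867] 0.013864799973134537
```

View pics/l1.png

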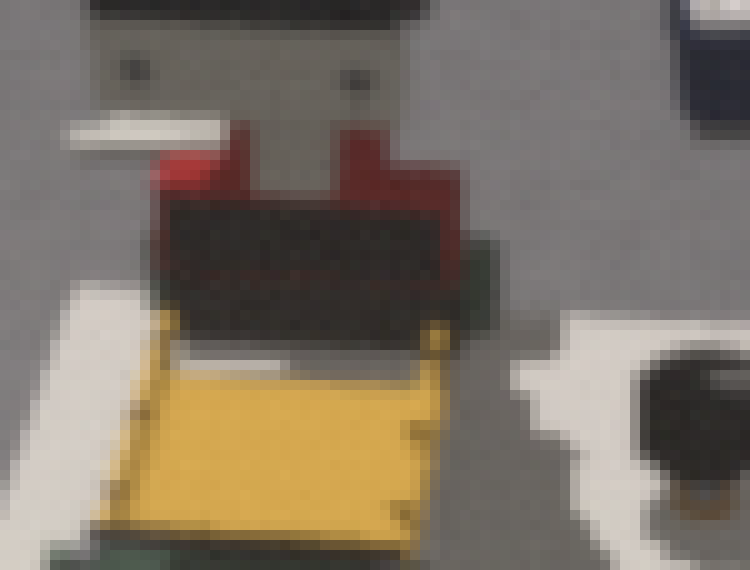

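View pics/l1o.png

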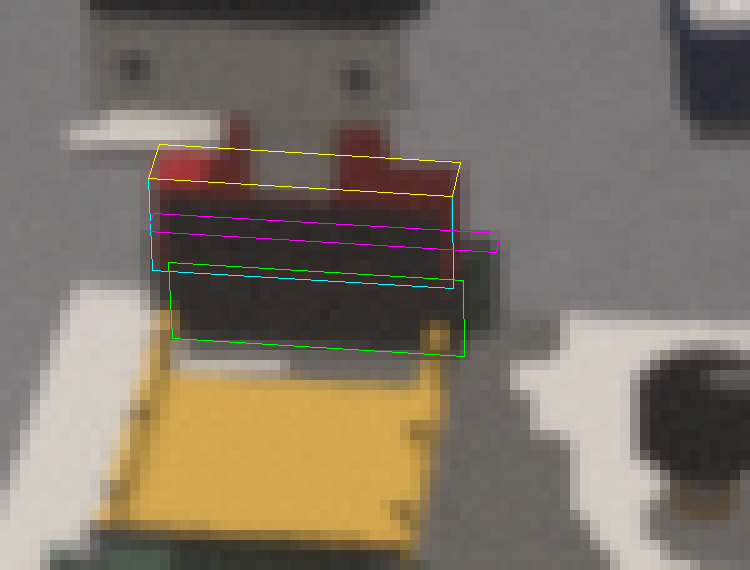

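```bash
python3 - <<'E'
from fitc import *
im=np.load('last.npy').astype(float)
# profile along columns 232..252 : print luminance & R-B
for c in (234,238,242,246,250,254):
    col=im[174:190,c]; print(c,[f"{int(v.mean())}/{int(v[0]-v[2])}" for v in col])
p=[.570,-.0255,.005]
for y in(-.0615,-.042,-.041,-.040,-.039,-.038): print(y,proj('side',c2w(p,[(.035,y,.035 if y<-.05 else .039),(.02,y,.035 if y<-.05 else .039)],0)))
T=np.load('top3.npy').astype(float)
# top: yellow extent along y line at caster x=.02
ys=np.arange(-.07,.07,.0005)
P=proj('top',c2w([.570,-.025,.003],[(.02,y,.039) for y in ys],0))
g=[cv2.remap(T[...,k].astype(np.float32),P[None,:,0].astype(np.float32),P[None,:,1].astype(np.float32),cv2.INTER_CUBIC)[0] for k in range(3)]
d=g[0]-g[2]; idx=np.where(d>60)[0]; print('tray extents top',ys[idx[0]],ys[idx[-1]])
lum=sum(g)/3; 
print([(round(y*1000,1),int(l),int(q)) for y,l,q in zip(ys[::3],lum[::3],d[::3])])
E
```

```text
234 ['44/7', '44/5', '48/6', '49/8', '61/8', '94/8', '115/9', '176/20', '163/68', '152/120', '152/133', '152/133', '152/133', '154/134', '153/133', '153/133']
238 ['47/6', '46/6', '47/7', '45/6', '50/6', '88/9', '111/10', '173/19', '154/53', '151/113', '153/131', '152/134', '152/135', '153/134', '154/133', '151/134']
242 ['44/6', '46/7', '48/7', '48/7', '53/6', '75/8', '109/9', '169/14', '146/37', '145/108', '153/131', '153/133', '152/134', '152/134', '152/134', '151/133']
246 ['46/7', '48/9', '46/7', '47/6', '48/7', '65/7', '95/8', '100/9', '107/25', '140/103', '152/131', '151/134', '153/133', '154/133', '153/133', '153/134']
250 ['46/7', '45/6', '44/9', '45/6', '47/9', '60/5', '89/7', '100/9', '106/21', '129/85', '149/124', '151/133', '155/133', '154/134', '153/135', '153/134']
254 ['46/9', '44/8', '44/7', '45/6', '47/6', '53/5', '87/10', '98/9', '104/16', '121/65', '146/118', '153/132', '152/133', '151/130', '151/132', '153/133']
-0.0615 [[241.0494 178.9435]
 [246.255  179.2702]]
-0.042 [[239.9562 181.6236]
 [245.2335 181.9588]]
-0.041 [[239.9015 181.8233]
 [245.1821 182.159 ]]
-0
[... 2296 characters left out ...]
np.float64(35.0), 117, 156), (np.float64(36.5), 117, 156), (np.float64(38.0), 118, 154), (np.float64(39.5), 119, 154), (np.float64(41.0), 117, 156), (np.float64(42.5), 116, 157), (np.float64(44.0), 116, 157), (np.float64(45.5), 116, 156), (np.float64(47.0), 116, 156), (np.float64(48.5), 115, 158), (np.float64(50.0), 114, 159), (np.float64(51.5), 113, 160), (np.float64(53.0), 113, 158), (np.float64(54.5), 115, 157), (np.float64(56.0), 116, 153), (np.float64(57.5), 114, 140), (np.float64(59.0), 108, 126), (np.float64(60.5), 92, 91), (np.float64(62.0), 74, 52), (np.float64(63.5), 56, 17), (np.float64(65.0), 49, 6), (np.float64(66.5), 46, 5), (np.float64(68.0), 43, 3), (np.float64(69.5), 42, 4)]
```

The tray's right edge is at caster y of about -40 mm, so the gap centre is at world y of about -0.076. Lowering slowly while watching the force.

Emit:
drive_tool(
  deltas=[
    [0, -0.06, -0.3, 0, 0, 0],
    [0, -0.06, -0.6, 0, 0, 0],
    [0, -0.06, -0.9, 0, 0, 0],
    [0, -0.06, -1.2, 0, 0, 0],
    [0, -0.06, -1.5, 0, 0, 0],
    [0, -0.06, -1.8, 0, 0, 0],
    [0, -0.06, -2.0, 0, 0, 0],
    [0, -0.06, -2.0, 0, 0, 0],
  ],
)

```text
time_s: 12.87
tcp_pos: [0.5899, -0.0761, 0.0844]
eef_rot: [-90.0, 0.1, 0.3]
contact_force: [-0.4, -0.7, -1.2]
gripper_width: 0.0143
```

```bash
python3 look.py l2.png
```

```text
[ 0.5901 -0.0761  0.0847] [-90.0075   0.0329   0.2779] [-0.2659 -0.8794 -0.8608] 0.013593282427054513
```

View pics/l2.png

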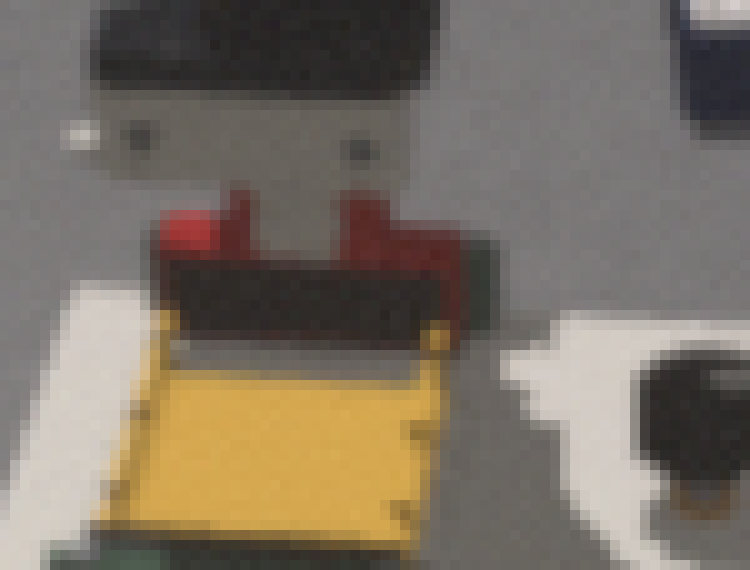

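No contact yet, and the spacer is between the tray walls and the sponge. Continuing to the platform.

Emit:
drive_tool(
  deltas=[
    [0, 0, -0.3, 0, 0, 0],
    [0, 0, -0.6, 0, 0, 0],
    [0, 0, -0.9, 0, 0, 0],
    [0, 0, -1.1, 0, 0, 0],
    [0, 0, -1.3, 0, 0, 0],
    [0, 0, -1.4, 0, 0, 0],
    [0, 0, -1.5, 0, 0, 0],
    [0, 0, -1.5, 0, 0, 0],
  ],
)

```text
time_s: 13.58
tcp_pos: [0.5902, -0.0761, 0.0698]
eef_rot: [-90.0, 0.0, 0.3]
contact_force: [0.2, -0.0, -1.7]
gripper_width: 0.0137
```

Emit:
drive_tool(
  deltas=[
    [0, 0, -0.05, 0, 0, 0],
    [0, 0, -0.1, 0, 0, 0],
    [0, 0, -0.1, 0, 0, 0],
    [0, 0, -0.1, 0, 0, 0],
    [0, 0, -0.1, 0, 0, 0],
    [0, 0, -0.1, 0, 0, 0],
    [0, 0, -0.1, 0, 0, 0],
    [0, 0, -0.1, 0, 0, 0],
  ],
)

```text
time_s: 14.25
tcp_pos: [0.5903, -0.076, 0.0691]
eef_rot: [-90.0, -0.0, 0.3]
contact_force: [-0.2, -0.1, -1.7]
gripper_width: 0.0134
```

```bash
python3 look.py l3.png
```

```text
[ 0.5903 -0.076   0.0691] [-89.999   -0.0057   0.2728] [ 0.5875  0.0156 -1.0415] 0.013664286246670657
```

View pics/l3.png

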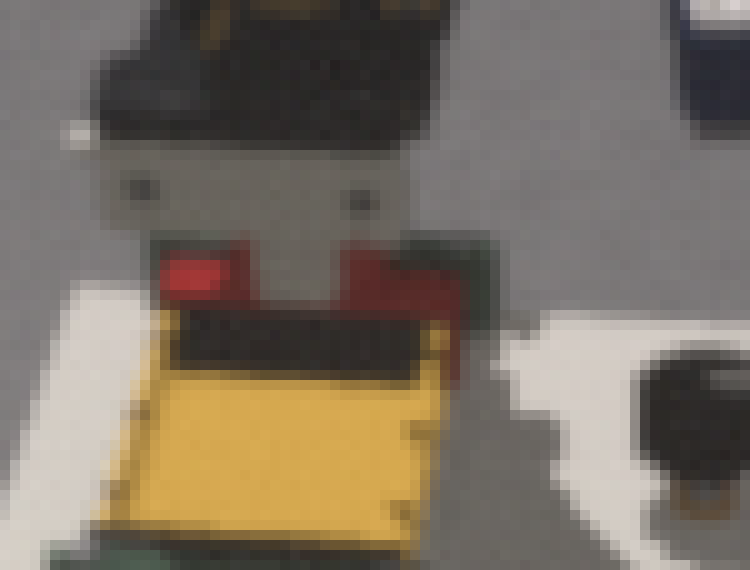

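Seated visually with no contact force yet. I'll feel for the bottom.

Emit:
drive_tool(
  deltas=[
    [0, 0, -0.05, 0, 0, 0],
    [0, 0, -0.05, 0, 0, 0],
    [0, 0, -0.1, 0, 0, 0],
    [0, 0, -0.1, 0, 0, 0],
    [0, 0, -0.1, 0, 0, 0],
    [0, 0, -0.1, 0, 0, 0],
    [0, 0, -0.1, 0, 0, 0],
    [0, 0, -0.1, 0, 0, 0],
  ],
)

```text
time_s: 14.97
tcp_pos: [0.5903, -0.0761, 0.0689]
eef_rot: [-90.0, -0.0, 0.3]
contact_force: [-3.9, 0.6, 7.6]
gripper_width: 0.014
```

Bottom contact came at TCP z = 0.069, which matches the platform height. I'll ease the preload and start pushing gently in +y.

Emit:
drive_tool(
  deltas=[
    [0, 0, 0.05, 0, 0, 0],
    [0, 0.05, 0.06, 0, 0, 0],
    [0, 0.1, 0.06, 0, 0, 0],
    [0, 0.15, 0.06, 0, 0, 0],
    [0, 0.2, 0.06, 0, 0, 0],
    [0, 0.2, 0.06, 0, 0, 0],
    [0, 0.2, 0.06, 0, 0, 0],
    [0, 0.2, 0.06, 0, 0, 0],
  ],
)

```text
time_s: 15.63
tcp_pos: [0.5906, -0.0743, 0.0689]
eef_rot: [-90.0, -0.0, 0.3]
contact_force: [0.1, -4.3, 5.2]
gripper_width: 0.0137
```

Emit:
drive_tool(
  deltas=[
    [0, 0.04, 0, 0, 0, 0],
    [0, 0.08, 0, 0, 0, 0],
    [0, 0.1, 0, 0, 0, 0],
    [0, 0.1, 0, 0, 0, 0],
    [0, 0.1, 0, 0, 0, 0],
    [0, 0.1, 0, 0, 0, 0],
    [0, 0.1, 0, 0, 0, 0],
    [0, 0.1, 0, 0, 0, 0],
  ],
)

```text
time_s: 16.3
tcp_pos: [0.5906, -0.0734, 0.0689]
eef_rot: [-90.0, -0.0, 0.3]
contact_force: [1.2, -5.4, 4.9]
gripper_width: 0.014
```

Emit:
drive_tool(
  deltas=[
    [0, 0.04, 0, 0, 0, 0],
    [0, 0.08, 0, 0, 0, 0],
    [0, 0.1, 0, 0, 0, 0],
    [0, 0.1, 0, 0, 0, 0],
    [0, 0.1, 0, 0, 0, 0],
    [0, 0.1, 0, 0, 0, 0],
    [0, 0.1, 0, 0, 0, 0],
    [0, 0.1, 0, 0, 0, 0],
  ],
)

```text
time_s: 16.97
tcp_pos: [0.5906, -0.0725, 0.0689]
eef_rot: [-90.0, -0.0, 0.3]
contact_force: [-0.8, -5.4, 4.8]
gripper_width: 0.0139
```

Friction accounts for about 5 N of that. I'll ease the downward press a little and go on.

Emit:
drive_tool(
  deltas=[
    [0, 0, 0.03, 0, 0, 0],
    [0, 0.05, 0.03, 0, 0, 0],
    [0, 0.1, 0.03, 0, 0, 0],
    [0, 0.1, 0.03, 0, 0, 0],
    [0, 0.1, 0.03, 0, 0, 0],
    [0, 0.1, 0.03, 0, 0, 0],
    [0, 0.1, 0.03, 0, 0, 0],
    [0, 0.1, 0.03, 0, 0, 0],
  ],
)

```text
time_s: 17.63
tcp_pos: [0.5905, -0.0712, 0.0689]
eef_rot: [-90.0, -0.0, 0.3]
contact_force: [1.0, -5.7, 2.6]
gripper_width: 0.0139
```

Emit:
drive_tool(
  deltas=[
    [0, 0.04, 0, 0, 0, 0],
    [0, 0.08, 0, 0, 0, 0],
    [0, 0.1, 0, 0, 0, 0],
    [0, 0.1, 0, 0, 0, 0],
    [0, 0.1, 0, 0, 0, 0],
    [0, 0.1, 0, 0, 0, 0],
    [0, 0.1, 0, 0, 0, 0],
    [0, 0.1, 0, 0, 0, 0],
  ],
)

```text
time_s: 18.3
tcp_pos: [0.5905, -0.0705, 0.069]
eef_rot: [-90.0, -0.0, 0.3]
contact_force: [1.1, -6.8, 2.9]
gripper_width: 0.014
```

```bash
python3 look.py l4.png
```

```text
[ 0.5905 -0.0706  0.0689] [-90.0382  -0.0111   0.2783] [ 1.654  -7.04    1.7046] 0.013654694412630276
```

View pics/l4.png

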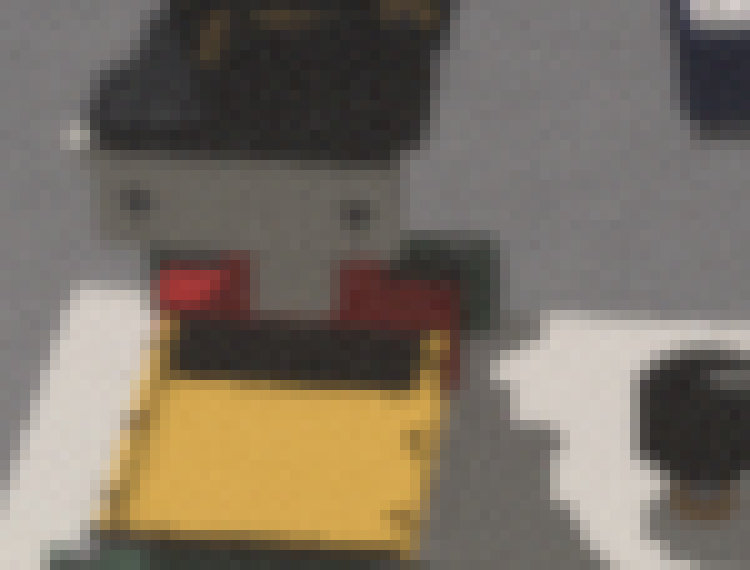

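Emit:
drive_tool(
  deltas=[
    [0, 0, 0.02, 0, 0, 0],
    [0, 0, 0.02, 0, 0, 0],
    [0, 0.05, 0.02, 0, 0, 0],
    [0, 0.05, 0.02, 0, 0, 0],
    [0, 0.05, 0.02, 0, 0, 0],
    [0, 0.05, 0.02, 0, 0, 0],
    [0, 0.05, 0.02, 0, 0, 0],
    [0, 0.05, 0.02, 0, 0, 0],
  ],
)

```text
time_s: 19.02
tcp_pos: [0.5905, -0.0702, 0.0689]
eef_rot: [-90.0, -0.0, 0.3]
contact_force: [1.7, -7.8, 0.6]
gripper_width: 0.0136
```

Emit:
drive_tool(
  deltas=[
    [0, 0.04, 0, 0, 0, 0],
    [0, 0.08, 0, 0, 0, 0],
    [0, 0.1, 0, 0, 0, 0],
    [0, 0.1, 0, 0, 0, 0],
    [0, 0.1, 0, 0, 0, 0],
    [0, 0.1, 0, 0, 0, 0],
    [0, 0.1, 0, 0, 0, 0],
    [0, 0.1, 0, 0, 0, 0],
  ],
)

```text
time_s: 19.68
tcp_pos: [0.5905, -0.0699, 0.069]
eef_rot: [-90.1, 0.0, 0.3]
contact_force: [2.2, -11.3, 0.3]
gripper_width: 0.0138
```

```bash
python3 look.py l5.png
```

```text
[ 0.5905 -0.0699  0.069 ] [-90.0929   0.0052   0.2774] [  2.1202 -11.8388   0.8262] 0.01336760960496485
```

Force rose about 4 N for only 0.3 mm, which is stiffer than the sponge's 3 N/mm. I'll measure how far the tray really moved by image registration.

```bash
python3 - <<'E'
from fitc import *
A=[cv2.imread(f'pics/l{i}.png').astype(np.float32) for i in(3,4,5)]
def ch(a): return (a[...,2]-a[...,0])  # R-B
y0,y1,x0,x1=395,535,90,440
for i in(1,2):
    best=[]
    def f(d):
        M=np.float32([[1,0,d[0]],[0,1,d[1]]])
        w=cv2.warpAffine(A[i],M,(A[i].shape[1],A[i].shape[0]),flags=cv2.INTER_CUBIC|cv2.WARP_INVERSE_MAP)
        return ((w-A[0])[y0:y1,x0:x1]**2).mean()
    q=minimize(f,[0,2],method='Nelder-Mead');print('tray shift px*10',i,q.x,q.fun,f([0,0]))
    # static control: knob
    y0b,y1b,x0b,x1b=340,520,620,750
    def g(d):
        M=np.float32([[1,0,d[0]],[0,1,d[1]]])
        w=cv2.warpAffine(A[i],M,(A[i].shape[1],A[i].shape[0]),flags=cv2.INTER_CUBIC|cv2.WARP_INVERSE_MAP)
        return ((w-A[0])[y0b:y1b-15,x0b:x1b-15]**2).mean()
    q=minimize(g,[0,1],method='Nelder-Mead');print('knob',q.x)
p=[.570,-.025,.005]
P=proj('side',c2w(p,[(.02,0,.039),(.02,.005,.039)],0));print('px per 5mm',P[1]-P[0])
P=proj('side',c2w(p,[(.02,0,.06),(.02,.005,.06)],0));print('px per 5mm',P[1]-P[0])
E
```

```text
tray shift px*10 1 [0.0022 0.275 ] 41.540836334228516 43.552723
knob [ 0.0026 -0.    ]
tray shift px*10 2 [-0.0006  2.475 ] 69.4344253540039 69.17551
knob [ 0.0025 -0.    ]
px per 5mm [-0.2723  1.0596]
px per 5mm [-0.2757  1.0493]
```

View pics/l5.png

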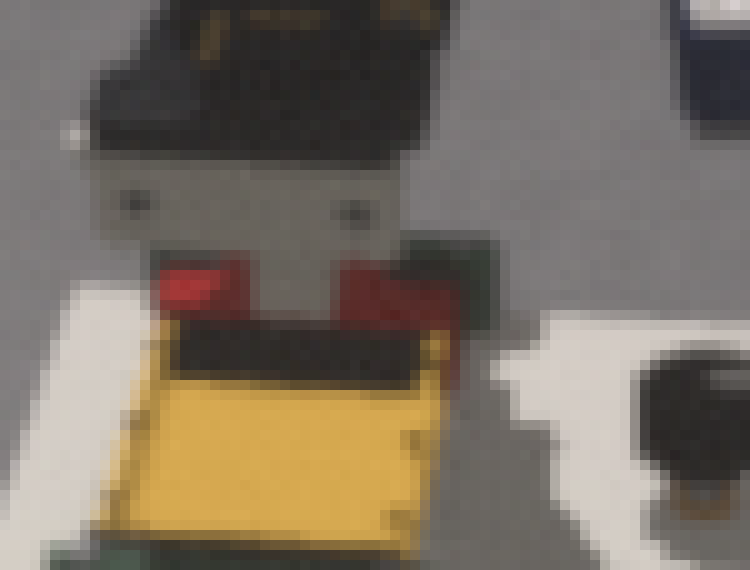

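Registration is too coarse: expected motion is about 0.6 px. I'll do one more small, gentle step to see whether the stiffness persists, which would suggest the spacer is meeting the guide rail ends.

Emit:
drive_tool(
  deltas=[
    [0, 0.02, 0, 0, 0, 0],
    [0, 0.04, 0, 0, 0, 0],
    [0, 0.06, 0, 0, 0, 0],
    [0, 0.06, 0, 0, 0, 0],
    [0, 0.06, 0, 0, 0, 0],
    [0, 0.06, 0, 0, 0, 0],
    [0, 0.06, 0, 0, 0, 0],
    [0, 0.06, 0, 0, 0, 0],
  ],
)

```text
time_s: 20.4
tcp_pos: [0.5904, -0.0696, 0.069]
eef_rot: [-90.1, 0.0, 0.3]
contact_force: [3.6, -12.5, 0.0]
gripper_width: 0.0138
```

```bash
python3 - <<'E'
from h import *
np.set_printoptions(precision=4,suppress=True)
F=[]
for i in range(6):
    im=imaging.capture('side'); F.append(im.astype(float)); s=r.get_state();print(s['tcp_pos'],s['contact_force'],s['moment'],s['eef_rot'])
np.save('avgA.npy',np.mean(F,0))
im=imaging.capture('top');crop(im,225,155,300,230,8,'t7.png')
E
```

```text
[ 0.5904 -0.0696  0.069 ] [  3.0685 -13.5105   0.6821] [-5.4085 -1.1312  0.0362] [-90.1205   0.0141   0.2836]
[ 0.5904 -0.0697  0.069 ] [  3.0825 -13.4189  -0.3584] [-5.4121 -1.1363  0.0076] [-90.1229   0.0149   0.2845]
[ 0.5904 -0.0696  0.069 ] [  2.8875 -13.2388  -0.5439] [-5.3741 -1.1095  0.0398] [-90.1196   0.0127   0.2813]
[ 0.5904 -0.0696  0.069 ] [  2.9617 -13.6861   0.3626] [-5.3728 -1.123   0.048 ] [-90.1212   0.0151   0.2847]
[ 0.5904 -0.0697  0.069 ] [  3.0948 -13.0833   0.2829] [-5.3907 -1.1346 -0.0026] [-90.1215   0.0162   0.2797]
[ 0.5904 -0.0697  0.069 ] [  2.4217 -13.2159   0.9241] [-5.4072 -1.1525  0.0288] [-90.1197   0.0151   0.2796]
```

View pics/t7.png

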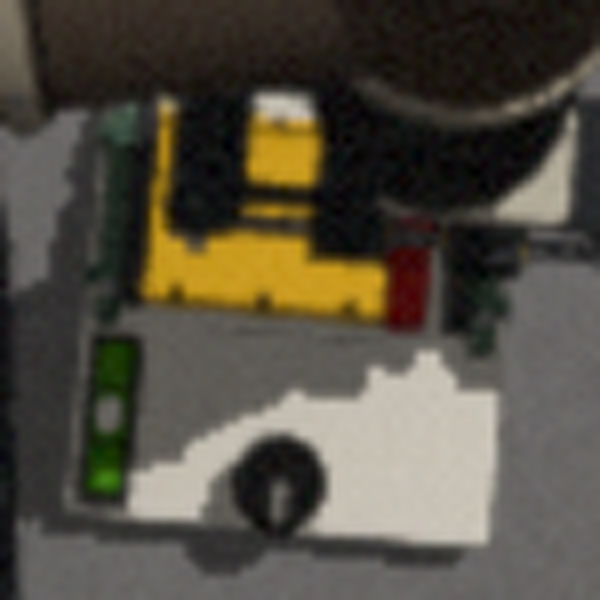

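Stiffness is still above 3 N/mm. To separate friction, sponge and rail effects, I'll lift the block 0.6 mm clear of the floor, back off, and record a clean force/position curve.

Emit:
drive_tool(
  deltas=[
    [0, -0.1, 0, 0, 0, 0],
    [0, -0.2, 0, 0, 0, 0],
    [0, -0.3, 0.03, 0, 0, 0],
    [0, -0.4, 0.06, 0, 0, 0],
    [0, -0.4, 0.06, 0, 0, 0],
    [0, -0.4, 0.06, 0, 0, 0],
    [0, -0.4, 0.06, 0, 0, 0],
    [0, -0.4, 0.06, 0, 0, 0],
  ],
)

```text
time_s: 21.42
tcp_pos: [0.5899, -0.0717, 0.0694]
eef_rot: [-90.0, 0.0, 0.3]
contact_force: [0.0, -0.7, -1.4]
gripper_width: 0.0135
```

```bash
cat > st.py <<'E'
from h import *
np.set_printoptions(precision=4,suppress=True)
L=[]
for i in range(5):
    imaging.capture('top');s=r.get_state();L.append(np.r_[s['tcp_pos'],s['contact_force'],s['moment'],s['eef_rot']])
print(np.mean(L,0))
E
python3 st.py
```

```text
[  0.5901  -0.0717   0.0696  -0.2154   0.1206  -1.3611  -0.0888   0.0379
  -0.0089 -89.9905   0.0133   0.2795]
```

Emit:
drive_tool(
  deltas=[
    [0, 0.05, 0, 0, 0, 0],
    [0, 0.1, 0, 0, 0, 0],
    [0, 0.1, 0, 0, 0, 0],
    [0, 0.1, 0, 0, 0, 0],
    [0, 0.1, 0, 0, 0, 0],
    [0, 0.1, 0, 0, 0, 0],
    [0, 0.1, 0, 0, 0, 0],
    [0, 0.1, 0, 0, 0, 0],
  ],
)

```text
time_s: 22.33
tcp_pos: [0.5903, -0.0711, 0.0698]
eef_rot: [-90.0, -0.0, 0.3]
contact_force: [0.4, -3.9, -0.9]
gripper_width: 0.014
```

```bash
python3 st.py
```

```text
[  0.5903  -0.0711   0.0698   0.2665  -4.0457  -1.2778  -1.6434  -0.1206
   0.0419 -90.0097   0.0001   0.2762]
```

Emit:
drive_tool(
  deltas=[
    [0, 0.05, 0, 0, 0, 0],
    [0, 0.1, 0, 0, 0, 0],
    [0, 0.1, 0, 0, 0, 0],
    [0, 0.1, 0, 0, 0, 0],
    [0, 0.1, 0, 0, 0, 0],
    [0, 0.1, 0, 0, 0, 0],
    [0, 0.1, 0, 0, 0, 0],
    [0, 0.1, 0, 0, 0, 0],
  ],
)

```text
time_s: 23.25
tcp_pos: [0.5903, -0.0703, 0.0698]
eef_rot: [-90.0, 0.0, 0.3]
contact_force: [0.2, -6.0, -0.9]
gripper_width: 0.0139
```

```bash
python3 st.py
```

```text
[  0.5903  -0.0703   0.0698   0.3998  -5.988   -1.0013  -2.409   -0.2239
   0.0543 -90.0274   0.0041   0.2802]
```

Emit:
drive_tool(
  deltas=[
    [0, 0.05, 0, 0, 0, 0],
    [0, 0.1, 0, 0, 0, 0],
    [0, 0.1, 0, 0, 0, 0],
    [0, 0.1, 0, 0, 0, 0],
    [0, 0.1, 0, 0, 0, 0],
    [0, 0.1, 0, 0, 0, 0],
    [0, 0.1, 0, 0, 0, 0],
    [0, 0.1, 0, 0, 0, 0],
  ],
)

```text
time_s: 24.17
tcp_pos: [0.5903, -0.0699, 0.0698]
eef_rot: [-90.1, 0.0, 0.3]
contact_force: [0.6, -8.3, -1.8]
gripper_width: 0.0136
```

```bash
python3 st.py
```

```text
[  0.5903  -0.0699   0.0698   1.4206  -9.3797  -2.0752  -3.781   -0.4957
   0.0743 -90.0711   0.0109   0.2837]
```

Emit:
drive_tool(
  deltas=[
    [0, 0.05, 0, 0, 0, 0],
    [0, 0.1, 0, 0, 0, 0],
    [0, 0.1, 0, 0, 0, 0],
    [0, 0.1, 0, 0, 0, 0],
    [0, 0.1, 0, 0, 0, 0],
    [0, 0.1, 0, 0, 0, 0],
    [0, 0.1, 0, 0, 0, 0],
    [0, 0.1, 0, 0, 0, 0],
  ],
)

```text
time_s: 25.08
tcp_pos: [0.5903, -0.0696, 0.0699]
eef_rot: [-90.1, 0.0, 0.3]
contact_force: [1.4, -12.6, -1.6]
gripper_width: 0.0137
```

```bash
python3 st.py
```

```text
[  0.5903  -0.0696   0.0699   2.0645 -12.7305  -2.001   -5.0967  -0.6776
   0.0937 -90.1174   0.022    0.2872]
```

The curve is clean: about 2.5 N/mm up to y = -0.0703, then about 10 N/mm. So there is a second contact, probably the rail ends at ±37 mm. I'll measure the tray's actual travel in the top view, where its left end and the sponge are visible.

```bash
cat > tr.py <<'E'
from fitc import *
def prof(T,xs,ys,z,p=(.570,-.025,.003)):
    out=[]
    for x in xs:
        P=proj('top',c2w(p,[(x,y,z) for y in ys],0)).astype(np.float32)
        g=[cv2.remap(T[...,k].astype(np.float32),P[None,:,0],P[None,:,1],cv2.INTER_CUBIC)[0] for k in range(3)]
        out.append(np.array(g))
    return np.array(out)
def cross(ys,v,lev):
    i=np.where((v[:-1]-lev)*(v[1:]-lev)<0)[0]
    return [float(ys[j]+(lev-v[j])/(v[j+1]-v[j])*(ys[j+1]-ys[j])) for j in i]
def avg(n=6):
    return np.mean([imaging.capture('top').astype(float) for _ in range(n)],0)
if __name__=='__main__':
    import sys
    B=avg();np.save(sys.argv[1],B)
    ys=np.arange(.03,.08,.0005);xs=np.arange(-.012,0,.003)
    for nm,T in(('before',np.load('top3.npy').astype(float)),('before0',np.load('top0.npy').astype(float)),('now',B)):
        G=prof(T,xs,ys,.039); ratio=(G[:,0]-G[:,2])/(G.sum(1)+1)
        for x,q in zip(xs,ratio):
            print(nm,round(x,3),np.round([1000*c for c in cross(ys,q,.30)],2), q[:3].round(2),q.max().round(2))
    s=r.get_state();print(s['tcp_pos'],s['contact_force'])
E
python3 tr.py topA.npy
python3 - <<'E'
from h import *
B=np.load('topA.npy').clip(0,255).astype(np.uint8);A=np.load('top3.npy')
save(np.vstack([cv2.resize(i[175:200,230:285],None,fx=12,fy=12,interpolation=3) for i in(A,B)])[:600],'cmp.png')
E
```

```text
before -0.012 [61.91] [0.48 0.47 0.47] 0.48
before -0.009 [61.16] [0.46 0.46 0.46] 0.48
before -0.006 [60.9] [0.45 0.45 0.45] 0.47
before -0.003 [60.67] [0.44 0.44 0.44] 0.46
before0 -0.012 [61.72] [0.44 0.44 0.44] 0.47
before0 -0.009 [61.32] [0.45 0.45 0.45] 0.45
before0 -0.006 [60.82] [0.45 0.45 0.45] 0.48
before0 -0.003 [60.64] [0.45 0.45 0.45] 0.47
now -0.012 [67.84] [0.45 0.45 0.45] 0.47
now -0.009 [67.33] [0.44 0.44 0.44] 0.45
now -0.006 [67.06] [0.44 0.44 0.44] 0.45
now -0.003 [67.01] [0.44 0.44 0.44] 0.45
[ 0.5903 -0.0696  0.0699] [  1.0551 -12.1772  -1.6796]
```

View pics/cmp.png

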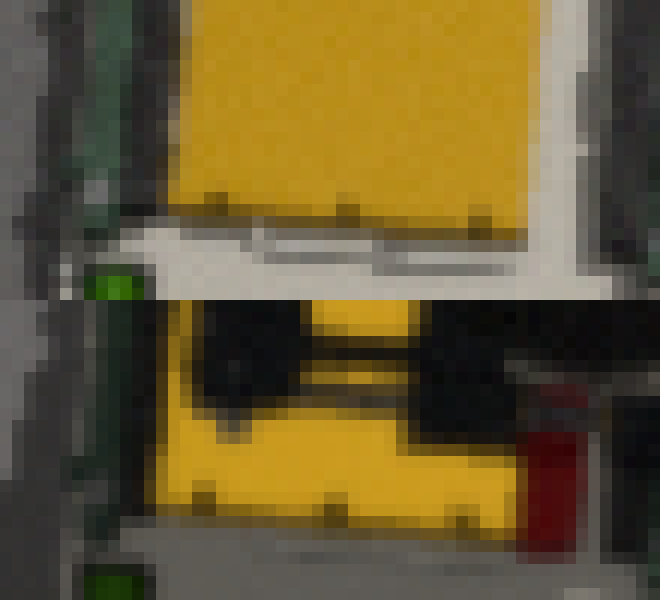

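```bash
cat > reg.py <<'E'
from fitc import *
def chroma(T):
    T=T.astype(np.float32); return (T[...,0]+T[...,1])/2
def run(Aname,Bname,box):
    A=np.load(Aname).astype(np.float32);B=np.load(Bname).astype(np.float32)
    x0,y0,x1,y1=box
    for nm,f in(('R-B',lambda T:T[...,0]-T[...,2]),('G',lambda T:T[...,1]),('R',lambda T:T[...,0])):
        a=f(A)[y0:y1,x0:x1].copy();b=f(B).copy()
        W=np.float32([[1,0,x0-1],[0,1,y0]])
        try:
            cc,W=cv2.findTransformECC(a,b,W,cv2.MOTION_TRANSLATION,(3,200,1e-6),None,1)
            d=np.array([W[0,2]-x0,W[1,2]-y0]);print(nm,'cc',round(cc,3),'shift px',d)
        except Exception as e: print(nm,e)
if __name__=='__main__':
    for b in((243,190,275,197),(245,191,272,196)): run('top3.npy','topA.npy',b)
    P=proj('top',c2w((.57,-.025,.003),[(-.02,0,.06),(-.02,.01,.06)],0));print('px/10mm',P[1]-P[0])
    print('notch rows at caster',proj('top',c2w((.57,-.025,.003),[(-.02,-.04,.06),(-.02,.06,.06)],0)))
E
python3 reg.py
```

```text
R-B cc 0.987 shift px [-0.899  -0.0628]
G OpenCV(4.12.0) /io/opencv/modules/video/src/ecc.cpp:589: error: (-7:Iterations do not converge) The algorithm stopped before its convergence. The correlation is going to be minimized. Images may be uncorrelated or non-overlapped in function 'findTransformECC'

R cc 0.717 shift px [-1.6222  0.4116]
R-B cc 0.993 shift px [-1.2196 -0.0537]
G cc 0.625 shift px [-1.2625  0.4889]
R cc 0.805 shift px [-1.265   0.4321]
px/10mm [-3.0122 -0.2723]
notch rows at caster [[273.6325 194.0885]
 [243.5205 191.3668]]
```

Registration gives the tray about 4.1 mm of travel, so sponge compression is about 2.5 mm. Now I'll check the block's x-centring, since an offset would make it catch a rail end.

```bash
python3 - <<'E'
from fitc import *
p=(.570,-.0253,.005)
im=np.load('avgA.npy')  # pushed down state, TCP y=-.0696,x=.5904
big=lambda X:proj('side',c2w(p,X,0))*10+4.5-[2150,1450]
print('body near-top edge L/R', big([(.062,-.0353,.065),(-.022,-.0353,.065)]))
print('wall top near edge', big([(.07,-.0735,.063),(-.03,-.0735,.063)]),'far',big([(.07,-.0835,.063),(-.03,-.0835,.063)]))
print('platform right edge', big([(.095,-.089,.035),(-.11,-.089,.035)]))
for row,nm in((174,'wall/body row'),(176,'body'),(177,'body'),(171,'wall')):
    v=im[row,228:270].astype(int); print(row,nm,[f"{c+228}:{a[0]}/{a[1]}/{a[2]}" for c,a in enumerate(v) if c<10 or c>24])
# top: spacer front end: profile along x at caster y=-.044
T=np.load('topA.npy');xs=np.arange(-.04,.02,.001)
P=proj('top',c2w((.57,-.025,.003),[(x,-.0443,.065) for x in xs],0)).astype(np.float32)
g=np.array([cv2.remap(T[...,k].astype(np.float32),P[None,:,0],P[None,:,1],cv2.INTER_CUBIC)[0] for k in range(3)])
print('spacer front (R-G)',[(round(x*1000),int(a-b)) for x,a,b in zip(xs,g[0],g[1])])
P=proj('top',c2w((.57,-.025,.003),[(x,-.025,.060) for x in xs],0)).astype(np.float32)
g=np.array([cv2.remap(T[...,k].astype(np.float32),P[None,:,0],P[None,:,1],cv2.INTER_CUBIC)[0] for k in range(3)])
print('tray front (R-B)',[(round(x*1000),int(a-b)) for x,a,b in zip(xs,g[0],g[2])])
E
```

```text
body near-top edge L/R [[151.3329 301.2493]
 [452.0183 319.8307]]
wall top near edge [[147.0368 231.7599]
 [496.2949 252.6892]] far [[153.0688 213.0329]
 [500.1977 233.6562]]
platform right edge [[ 75.9409 279.1091]
 [779.9429 322.3781]]
174 wall/body row ['228:190/184/178', '229:158/151/145', '230:132/94/90', '231:151/60/58', '232:161/55/55', '233:160/54/54', '234:157/54/53', '235:136/50/49', '236:104/44/43', '237:91/43/41', '253:86/43/41', '254:86/43/41', '255:82/42/40', '256:81/42/40', '257:81/42/39', '258:81/43/40', '259:78/42/39', '260:67/44/41', '261:56/50/46', '262:53/56/49', '263:55/59/53', '264:75/76/72', '265:106/104/102', '266:120/116/117', '267:122/119/120', '268:122/119/119', '269:123/119/120']
176 body ['228:210/202/195', '229:196/188/181', '230:155/135/125', '231:116/79/61', '232:94/58/45', '233:83/46/43', '234:84/45/42', '235:78/42/40', '236:78/44/42', '237:78/42/40', '253:90/45/42', '254:89/44/42', '255:87/43/40', '256:88/42/40', '257:89/44/42', '258:87/42/39', '259:85/42/40', '260:72/43/41', '261:57/49/46', '262:53/55/50', '263:55/59/52', '264:75/75/70', '265:99/96/
[... 1574 characters left out ...]
, (14, 3), (15, 9), (16, 16), (17, 23), (18, 27), (19, 29)]
tray front (R-B) [(-40, 8), (-39, 8), (-38, 8), (-37, 8), (-36, 8), (-35, 8), (-34, 8), (-33, 8), (-32, 8), (-31, 8), (-30, 8), (-29, 7), (-28, 10), (-27, 15), (-26, 20), (-25, 27), (-24, 38), (-23, 48), (-22, 58), (-21, 73), (-20, 87), (-19, 99), (-18, 112), (-17, 128), (-16, 136), (-15, 141), (-14, 150), (-13, 157), (-12, 162), (-11, 166), (-10, 169), (-9, 170), (-8, 170), (-7, 171), (-6, 173), (-5, 173), (-4, 168), (-3, 162), (-2, 155), (-1, 142), (0, 121), (1, 100), (2, 80), (3, 55), (4, 34), (5, 22), (6, 10), (7, 1), (8, 0), (9, 0), (10, -1), (11, -2), (12, -2), (13, -2), (14, -2), (15, -1), (16, -1), (17, 0), (18, 0), (19, 0)]
```

Both views put the block 1.5–2 mm too far to the front (-x), which agrees with the +x force while pushing. I'll back off, shift +1.5 mm in x, reseat and push again.

Emit:
drive_tool(
  deltas=[
    [0, -0.15, 0, 0, 0, 0],
    [0, -0.3, 0, 0, 0, 0],
    [0, -0.4, 0, 0, 0, 0],
    [0.1, -0.4, 0, 0, 0, 0],
    [0.15, -0.4, 0, 0, 0, 0],
    [0.15, -0.4, -0.03, 0, 0, 0],
    [0.15, -0.4, -0.06, 0, 0, 0],
    [0.15, -0.4, -0.06, 0, 0, 0],
  ],
)

```text
time_s: 26.3
tcp_pos: [0.5919, -0.0716, 0.0691]
eef_rot: [-90.0, -0.0, 0.3]
contact_force: [0.8, -0.4, -2.3]
gripper_width: 0.0138
```

```bash
python3 st.py
```

```text
[  0.5919  -0.0717   0.0691  -0.2458  -0.2395  -1.5934  -0.0336  -0.0324
  -0.0043 -89.9882  -0.0152   0.2781]
```

Emit:
drive_tool(
  deltas=[
    [0, 0.05, 0, 0, 0, 0],
    [0, 0.1, 0, 0, 0, 0],
    [0, 0.15, 0, 0, 0, 0],
    [0, 0.2, 0, 0, 0, 0],
    [0, 0.2, 0, 0, 0, 0],
    [0, 0.2, 0, 0, 0, 0],
    [0, 0.2, 0, 0, 0, 0],
    [0, 0.2, 0, 0, 0, 0],
  ],
)

```text
time_s: 27.22
tcp_pos: [0.5917, -0.0704, 0.0691]
eef_rot: [-90.0, 0.0, 0.3]
contact_force: [-0.6, -5.2, -1.1]
gripper_width: 0.014
```

```bash
python3 st.py
```

```text
[  0.5917  -0.0704   0.0692   0.2931  -5.3021  -1.7366  -2.0218  -0.1901
   0.0506 -90.027    0.0094   0.2709]
```

Emit:
drive_tool(
  deltas=[
    [0, 0.05, 0, 0, 0, 0],
    [0, 0.1, 0, 0, 0, 0],
    [0, 0.1, 0, 0, 0, 0],
    [0, 0.1, 0, 0, 0, 0],
    [0, 0.1, 0, 0, 0, 0],
    [0, 0.1, 0, 0, 0, 0],
    [0, 0.1, 0, 0, 0, 0],
    [0, 0.1, 0, 0, 0, 0],
  ],
)

```text
time_s: 28.13
tcp_pos: [0.5916, -0.07, 0.0692]
eef_rot: [-90.1, 0.0, 0.3]
contact_force: [0.8, -7.4, -1.3]
gripper_width: 0.0133
```

```bash
python3 st.py
```

```text
[  0.5916  -0.07     0.0692   1.      -7.9531  -1.6697  -3.2614  -0.3361
  -0.0129 -90.0656   0.0255   0.2654]
```

Emit:
drive_tool(
  deltas=[
    [0, 0.05, 0, 0, 0, 0],
    [0, 0.1, 0, 0, 0, 0],
    [0, 0.1, 0, 0, 0, 0],
    [0, 0.1, 0, 0, 0, 0],
    [0, 0.1, 0, 0, 0, 0],
    [0, 0.1, 0, 0, 0, 0],
    [0, 0.1, 0, 0, 0, 0],
    [0, 0.1, 0, 0, 0, 0],
  ],
)

```text
time_s: 29.05
tcp_pos: [0.5915, -0.0696, 0.0692]
eef_rot: [-90.1, 0.0, 0.3]
contact_force: [1.2, -11.4, -1.9]
gripper_width: 0.0137
```

```bash
python3 st.py
```

```text
[  0.5915  -0.0696   0.0692   1.1236 -11.3158  -1.6953  -4.5716  -0.4616
  -0.0563 -90.1097   0.0419   0.261 ]
```

The resultant moved from the front to the rear side, so the rail ends do act as a secondary stop, with balance at x of about 0.5907. I'll centre there, reseat with light floor contact, and press slightly further.

Emit:
drive_tool(
  deltas=[
    [0, -0.15, 0, 0, 0, 0],
    [0, -0.3, 0, 0, 0, 0],
    [-0.08, -0.3, 0, 0, 0, 0],
    [-0.08, -0.3, -0.03, 0, 0, 0],
    [-0.08, -0.2, -0.03, 0, 0, 0],
    [-0.08, -0.1, -0.03, 0, 0, 0],
    [-0.08, 0, -0.03, 0, 0, 0],
    [-0.08, 0, -0.03, 0, 0, 0],
  ],
)

```text
time_s: 29.97
tcp_pos: [0.5912, -0.0694, 0.0692]
eef_rot: [-90.1, -0.0, 0.3]
contact_force: [2.4, -12.2, -0.5]
gripper_width: 0.0137
```

```bash
python3 st.py
```

```text
[  0.5912  -0.0694   0.0692   2.2516 -11.9967  -1.6577  -4.9011  -1.0251
  -0.1201 -90.1137  -0.0108   0.286 ]
```

Emit:
drive_tool(
  deltas=[
    [0, 0.04, 0, 0, 0, 0],
    [0, 0.08, 0, 0, 0, 0],
    [0, 0.08, 0, 0, 0, 0],
    [0, 0.08, 0, 0, 0, 0],
    [0, 0.08, 0, 0, 0, 0],
    [0, 0.08, 0, 0, 0, 0],
    [0, 0.08, 0, 0, 0, 0],
    [0, 0.08, 0, 0, 0, 0],
  ],
)

```text
time_s: 30.88
tcp_pos: [0.5912, -0.0692, 0.0692]
eef_rot: [-90.1, 0.0, 0.3]
contact_force: [3.3, -14.3, -2.7]
gripper_width: 0.014
```

```bash
python3 st.py; python3 tr.py topB.npy | grep now; sed -i "s/topA.npy/topB.npy/" reg.py; python3 reg.py
```

```text
[  0.5912  -0.0692   0.0692   2.9847 -15.0347  -1.6276  -6.0045  -1.154
  -0.1402 -90.1494   0.       0.2835]
now -0.012 [67.93] [0.45 0.44 0.44] 0.5
now -0.009 [67.52] [0.44 0.44 0.44] 0.46
now -0.006 [67.47] [0.44 0.44 0.44] 0.45
now -0.003 [67.45] [0.44 0.44 0.44] 0.45
R-B cc 0.987 shift px [-1.0935 -0.0334]
G OpenCV(4.12.0) /io/opencv/modules/video/src/ecc.cpp:589: error: (-7:Iterations do not converge) The algorithm stopped before its convergence. The correlation is going to be minimized. Images may be uncorrelated or non-overlapped in function 'findTransformECC'

R cc 0.714 shift px [-1.7906  0.4524]
R-B cc 0.994 shift px [-1.3621 -0.0159]
G cc 0.619 shift px [-1.4571  0.5304]
R cc 0.801 shift px [-1.4627  0.4448]
px/10mm [-3.0122 -0.2723]
notch rows at caster [[273.6325 194.0885]
 [243.5205 191.3668]]
```

Tray travel is now about 4.6 mm and the push is 15 N, which puts sponge compression at about 3 mm (visual, positional and force estimates agree to ±0.5 mm). I'll press the block lightly to the floor and do the final checks.

Emit:
drive_tool(
  deltas=[
    [0, 0, -0.02, 0, 0, 0],
    [0, 0, -0.04, 0, 0, 0],
    [0, 0, -0.05, 0, 0, 0],
    [0, 0, -0.05, 0, 0, 0],
    [0, 0, -0.05, 0, 0, 0],
    [0, 0, -0.05, 0, 0, 0],
    [0, 0, -0.05, 0, 0, 0],
    [0, 0, -0.05, 0, 0, 0],
  ],
)

```text
time_s: 32.1
tcp_pos: [0.5912, -0.0692, 0.0691]
eef_rot: [-90.2, -0.0, 0.3]
contact_force: [1.6, -14.9, 2.1]
gripper_width: 0.0136
```

```bash
python3 st.py; python3 bub.py bf.png; python3 look.py lf.png; python3 - <<'E'
from h import *
im=imaging.capture('side');save(im,'sf.png');T=imaging.capture('top');crop(T,225,155,300,230,8,'tf.png')
A=np.hstack([cv2.imread('pics/sf.png')]);
E
```

```text
[  0.5912  -0.0692   0.0691   2.0346 -14.7153   1.1528  -5.8714  -0.7189
  -0.161  -90.1528  -0.0143   0.2895]
[  12.2255   21.4536  -20.8598    0.206   -47.7044 -102.0728] [-5.8837 -0.7678 -0.147 ]
[ 0.5913 -0.0692  0.0691] [-90.1534  -0.0134   0.2892] [  1.3689 -14.821    2.6151] 0.013979008442005246
```

View pics/bf.png

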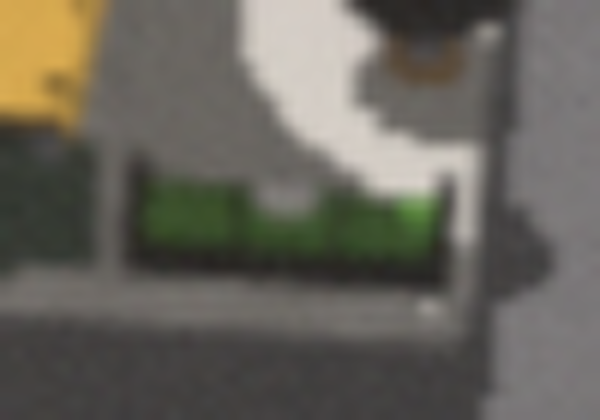

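View pics/u_bf.png

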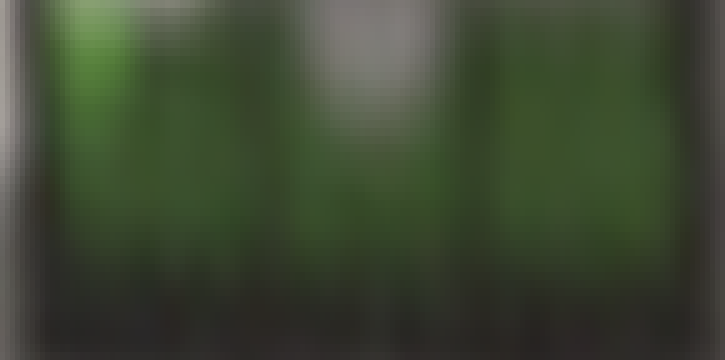

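View pics/lf.png

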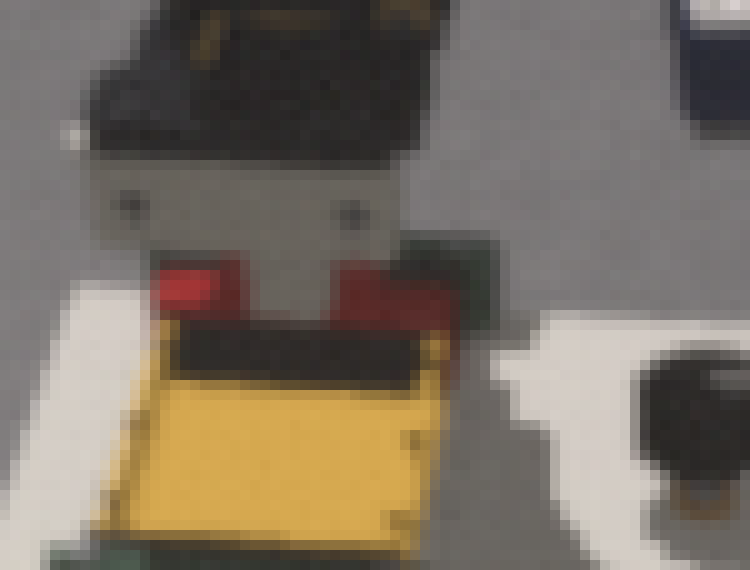

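View pics/sf.png

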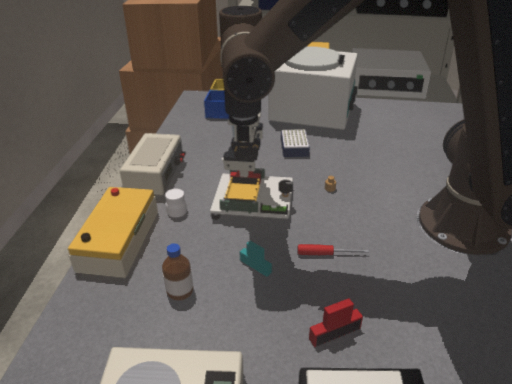

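The last pictures show the bubble centred between the lines at about (274,206). The spacer is down in the gap at (246,178) against the tray, and everything else is undisturbed. Handing in.

```bash
python3 -c "
from plant import r
print(r.close_job())"
```

```text
the job is handed in; nothing more can be done
None
```

The caster is levelled, and the smaller red spacer is down in the right-hand (-y) gap, still pressing the tray into the left sponge seal.

- **Level:** I turned the foot knob about 1.23 rad clockwise. In the last pictures the bubble sits centred between the lines, to within about 1 mm, and pushing did not change it.
- **Spacer:** It is on or within about 0.2 mm of the platform, with a light downward load at the end. The opening at the grip still reads about 14 mm.
- **Sponge:** It has given by about 3 mm, give or take 0.5 mm. I could not see it directly: I worked it out from about 4.6 mm of tray travel, the tool position and the push force, and took the left gap at the start as about 1.5 mm.
- **Extra contact:** Beyond about 1.5–2 mm of compression the push became stiffer (about 10 N/mm) than the sponge's 3 N/mm. The 84 mm block seems to touch the guide-rail ends, which stand 83 mm apart. So the final push of about 15 N is partly on the rails and not all on the seal.
- **Detour:** To sort that out I backed off a few millimetres three times, once lifting the block 0.6 mm. I also moved it about 1 mm sideways to centre it before pressing again.
- **Rest of the bench:** Nothing else looks moved in the last side picture. The run took about 33 s.

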